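# Gang stone blanks in the bench clamp for edge polishing

### The arm

A 7-joint arm with a two-finger parallel gripper is mounted at the origin on a cart in front of the work surface, level with it; the furniture and walls round the work are solid. World frame = base frame: x ahead of the robot, y to its left, z up, the work surface at z = 0. Lengths are in m, angles in degrees, forces in N, time in s.
With the tool pointing down it reaches from about 0.425 to 0.875 m from the base axis. Payload 4.7 kg.
Tool frame: the origin (TCP) lies at the very end of the fingers, on their centre line; the grasp point (between the pads) lies 19 mm behind it; z points along the fingers, y is the line along which they close (so a half turn about z gives the same grasp; the last joint's range is limited). The gripper opens to 87 mm and grips with 3 to 60 N. Pads are 19 mm wide; open, the fingers measure 117 mm over their backs; the gripper's body (75 mm by 190 mm) begins 51 mm behind the grasp point.
Start: joints at [-73.849, 18.392, -4.016, 83.108, 1.295, 78.541, -3.26], TCP at [0.172, 0.627, 0.223] pointing down, gripper open.
Joint ranges: [-163.93, 163.93], [-17.29, 119.83], [-79.2, 71.16], [3.27, 140.29], [-89.18, 269.18], [5.43, 117.66], [-154.24, 154.24]. Speed limits (degrees/s): [147.25, 147.25, 180, 180, 180, 180, 180].

### API

Orientations are given as [roll, pitch, yaw] about the fixed x, y, z axes, in that order (R = Rz(yaw) Ry(pitch) Rx(roll)).
In Python, from cell import get_obs, read_camera, sign_off, silhouettes gives the robot as it stands.
- The arm moves only by the tool play_rows, never from a script. Its argument "steps" is a list that holds one entry, the list of rows, each a list of 7 numbers: the shift along the tool's x, y, z in m, then the turn, a rotation vector about the tool's x, y, z in rad, then the finger opening in m, from 0 to 0.087. A call has 1 to 12 rows; each row shifts and turns the commanded pose from where the row before left it, along the tool's axes as they then stand; what a row does not reach is not made up. A row lasts 1/10 s, in which the tool goes at most 50 mm and 8.59 degrees, less where a joint would pass 70% of its speed; a pose out of reach is approached as far as the arm can. A call is refused whole if a number of a shift passes 0.05 or a number of a turn 0.15, either way. A call with a gripper value outside its range is refused whole. The fingers move at their own pace and stop on an object; "force" is the grip in N (left out, the last holds). Time passes only in rows, so rows that do not move let the fingers close. It gives the time, the measured TCP pose, the force, the opening and the grip force at its end, in the units of the state.
- get_obs(): the state, without advancing time (a new reading comes with each control period).
- read_camera(name): name is "side" or "top"; returns a dict with "frame" (480x640x3 uint8, red, green, blue), "intrinsics" (3x3 intrinsics, pixels), "view" (4x4, takes a point from world to camera coordinates). Camera axes: x right, y up, looking along -z (the intrinsics and any distortion apply to the point x, -y, -z); pixel columns grow to the right and rows downward; lengths in m; the calibration is good to about 2 mm. A picture is of the moment at which its call begins. There is no depth.
- sign_off(): hands the job in; it is judged then, once.
Trained networks look in the newest picture that a camera, given by its name, has taken for a name from the list of things; names that differ only in an ending like _2 or _b are one class to them, and where a whole thing is asked for, a point or a joint stands for the part that bears it (a point fixed in the world has none). Each returns a list of dicts, best first, with "p" (0 to 1); they miss things now and then, are a little off and sometimes report something else, mostly with a low value. They report only what shows in the picture. A call takes as long as a camera call.
- silhouettes(camera, name): "pixels" (480x640 bool, what is visible of it) and "extent" ([left, top, right, bottom] in pixels, round what is visible of it).
The state is a dict: "time_s": time; "qpos": joint angles; "joint_velocities": joint speeds; "effort": joint torques, N m; "tool_pos": TCP position; "tool_rot": TCP orientation; "force": force on the tool from outside, world axes, zero at the start; "wrist_torque": the same for the moment, N m; "grip_width": finger opening in m; "grasp_force": force on a finger pad.
Only numpy, scipy, OpenCV 4.12 (cv2) and the standard library are available. Lean on these libraries where they do the work, as an engineer would, in place of code of your own. Each camera call takes 0.05 s, during which the arm holds its last target. There are 200 camera calls.

### The job

Gang all the granite blanks for edge polishing: stand them in a row across the clamp's bars next to the fixed jaw, each with its 60 mm side across the bars, and put the wooden packing block in last, between the stone and the steel pressure plate. When all are in, pull the squaring lever through its stroke until the whole row is flush against the front fence, and ease it slowly back to rest. Then slide the free jaw up until the row is closed up against the fixed jaw and screw the star handle in until the jaw leans back and binds on its bars, and about half a turn more so that it is tight; leave the felt wheel, pen and red tile where they are.

Things in the scene. Friction and masses are not known exactly. Their poses are not given: they have to be found in the camera images.
- gang_clamp: twin-bar bench clamp of green iron on a board 235 x 450 x 12 mm, fixed to the bench. Origin on the bench surface; own z up, own y along the bars towards the fixed jaw, own x from the front fence towards the lever. 'Clamp mm' below are mm in this frame. The fence, an angle iron along y, has its inner face at x -55 and its top at z 57
- bed (a point): clamp mm (-25, 150, 45): height of the bed, face of the fixed jaw, centre line of the squared row. The bed (two steel bars and wooden bearers, tops at z 45) carries work from x -55 to 38 and from y 150 (wooden facing of the fixed jaw, which stands up to z 92) to about y -90. A blank flush with the fence has its centre at x -25. Between fence and resting pusher 115 mm are clear
- jaw (a joint): travel of the sliding jaw along the bars, m, 0 (open) to 0.160 towards the fixed jaw. At 0, with the star at 0, the plate's face is at clamp y -95 mm. Drags with about 6 N and stays where left. Pushed towards the fixed jaw it stays level and slides; pulled back by its lug it leans and bites unless held level
- jaw_tilt (a joint): lean of the sliding jaw on its bars, rad: about 0 (-0.015 to 0.03) level and free; it leans back to 0.06 when the work pushes back against the plate, and so binds on the bars. Once it has leaned, each further quarter turn of the star adds about 12 N of clamping
- jaw_lug (a point): centre of the upright lug on top of the sliding jaw: 34 mm wide across the bars (own x), 14 mm thick along them (own y), from z 86 to 120 mm; the point is at z 107 mm. Below it the jaw is a block 58 mm wide and 36 mm long along the bars. Pinch the lug across its 14 mm or push its back
- plate: steel pressure plate on a swivel at the end of the screw, 60 wide x 10 thick x 42 mm high, just above the bed; origin: centre of its pressing face, own y towards the fixed jaw. It is 45 mm in front of the lug's centre at star 0 and moves forward as the star is screwed in
- star (a joint): angle of star handle and screw, rad, 0 to 27; growing = screwing in (clockwise seen from the handle's end: the topmost spoke moves to the clamp's +x); the plate moves 6 mm a turn. Friction 0.05 N m; stays where left. At 0 and every pi/2 a spoke points straight up; a small positive angle leans it to the clamp's +x
- star_hub (a point): centre of the star handle: hub 28 mm across on the screw axis (clamp x -25, z 68 mm), 75 mm behind the lug at star 0; four spokes 10 mm thick at right angles, each with a ball 16 mm across centred 45 mm from the axis. Lead a ball round a quarter turn at a time from above, loosely between open fingers or pushed, so that the screw is free along its axis
- spoke_1 (a point): centre of the ball of the spoke that points straight up at star 0
- lever (a joint): angle of the squaring lever, rad: 0 upright at rest, up to 0.80 as its top is pulled to the clamp's -x, over the row. The pusher moves 78 mm per rad and holds 60 mm pieces against the fence at 0.70. Its spring takes about 4 N at the grip at rest and 10 N pulled, plus the sliding work; let go, it flies back
- lever_grip (a point): middle of the lever's black hand grip, 25 mm across, 85 mm long along the lever, 168 mm from the pivot; its upper end is 40 mm farther out
- lever_pivot (a point): pivot of the lever (axis along the clamp's y), 24 mm above the bench
- pusher_face (a point): middle of the squaring pusher's face: steel bar along the clamp's y (clamp y -82 to 142 mm), z 47 to 63 mm; at rest its face is at clamp x 60 mm; the lever drives it to -x, and it pushes the ends of what stands on the bed against the fence
- blank_1_mid (a point): loose grey granite block, 60 (own x) x 30 (own y) x 40 (own z, height) mm, 0.19 kg, standing on its 60 x 30 face; all blanks are alike, two to four of them (None: absent). The point is its centre, 20 mm up. Take it from above by its two ends, across the 60 mm, near the top, so that it can be set close beside its neighbour
- blank_2_mid (a point): loose grey granite block, 60 (own x) x 30 (own y) x 40 (own z, height) mm, 0.19 kg, standing on its 60 x 30 face; all blanks are alike, two to four of them (None: absent). The point is its centre, 20 mm up. Take it from above by its two ends, across the 60 mm, near the top, so that it can be set close beside its neighbour
- blank_3_mid (a point): loose grey granite block, 60 (own x) x 30 (own y) x 40 (own z, height) mm, 0.19 kg, standing on its 60 x 30 face; all blanks are alike, two to four of them (None: absent). The point is its centre, 20 mm up. Take it from above by its two ends, across the 60 mm, near the top, so that it can be set close beside its neighbour
- blank_4_mid (a point): loose grey granite block, 60 (own x) x 30 (own y) x 40 (own z, height) mm, 0.19 kg, standing on its 60 x 30 face; all blanks are alike, two to four of them (None: absent). The point is its centre, 20 mm up. Take it from above by its two ends, across the 60 mm, near the top, so that it can be set close beside its neighbour
- packing_mid (a point): loose wooden packing block, 42 (own x) x 60 (own y) x 30 (own z, height) mm, 0.05 kg; in the clamp its 60 mm lies across the bars. The point is its centre, 15 mm up. Take it across the 60 mm as well
- felt_wheel: bystander: loose felt bob, 60 mm across, 25 high; origin under its centre
- marker_pen: bystander: loose black marker pen, 128 x 17 mm, lying; origin under its middle, own y along it
- sample_tile: bystander: loose red granite sample tile, 56 x 56 x 10 mm, lying flat; origin under its middle

How it is judged:
By the outcome, as a careful person would: the job done as asked, in the order asked, and still so for the second after the job is handed in, with the robot touching nothing.
Of blank_1, blank_2, blank_3, blank_4 only 2 to 4 are there at a start; the rules pass over those that are not, and their reading is None.
At some moment in a run one of blank_1, blank_2, blank_3, blank_4, packing may be knocked a few centimetres aside while the robot is not near it.
It also fails if it takes over 210 s, if anything falls off the work surface, if the arm or the gripper's body presses on something with over 40 N, if the wrist force passes 120 N, or if a joint passes its speed limit or range.

## Working session

There is one attempt and no reset: what is moved stays moved. The work goes in short steps, Python scripts to look and compute and a tool call to move; the robot and the scene stay as the last step left them, time stands still between calls to the robot, and variables do not carry over. Pictures are saved under pics/ and viewed, at most 14 in all, crops included, and the job is handed in when it is done.

Besides the shell and the picture viewer there is one more tool, called by a JSON object that holds its "fn" and its "kwargs", one argument or row to a line. play_rows: Moves the arm, as the interface text tells. Its arguments: {"type":"object","properties":{"steps":{"type":"array","items":{"type":"array","items":{"type":"array","items":{"type":"number"}}}},"force":{"type":"number"}},"required":["steps"]}

```bash
ls; mkdir -p pics
python3 - <<'E'
from cell import *
import cv2,numpy as np
o=get_obs();print(o['tool_pos'],o['tool_rot'],o['time_s'])
for c in('top','side'):
    r=read_camera(c);cv2.imwrite(f'pics/{c}0.png',r['frame'][:,:,::-1]);print(c,r['intrinsics'].round(1).tolist(),r['view'].round(4).tolist(),[k for k in r])
E
```

```text
pics
[0.17190189 0.62628741 0.22149438] [-1.79892236e+02  3.77530711e-03  1.64656793e+02] 0.0
top [[446.5, 0.0, 322.3], [0.0, 446.5, 235.7], [0.0, 0.0, 1.0]] [[-0.004, -1.0, 0.0028, -0.0053], [0.9909, -0.0035, 0.1347, -0.5701], [-0.1347, 0.0034, 0.9909, -0.9812], [0.0, 0.0, 0.0, 1.0]] ['frame', 'intrinsics', 'view']
side [[435.5, 0.0, 314.3], [0.0, 435.5, 242.3], [0.0, 0.0, 1.0]] [[-0.9055, -0.4243, 0.0066, 0.4947], [0.3002, -0.6296, 0.7166, -0.2416], [-0.2999, 0.6509, 0.6975, -0.9567], [0.0, 0.0, 0.0, 1.0]] ['frame', 'intrinsics', 'view']
```

View pics/top0.png

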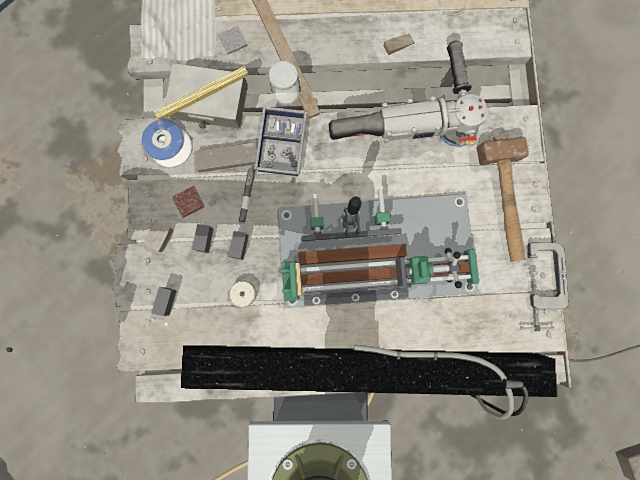

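View pics/side0.png

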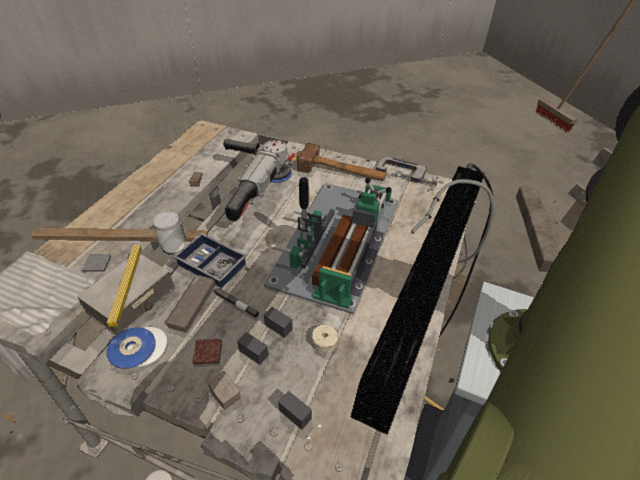

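Top view: the clamp runs along the image horizontally with the fixed jaw at left (290,280) and star at right (460,265). Three blanks sit at (204,237), (238,244) and (163,300), and the packing seems to be at (158,240).

```bash
cat > h.py <<'E'
from cell import *
import numpy as np,cv2
from scipy.optimize import minimize
def proj(r,P):
    P=np.c_[np.atleast_2d(P),np.ones(len(np.atleast_2d(P)))]@r['view'].T
    q=P[:,:3]*[1,-1,-1]@r['intrinsics'].T
    return q[:,:2]/q[:,2:]
def ray(r,uv,z):
    R=r['view'][:3,:3];c=-R.T@r['view'][:3,3]
    d=R.T@(np.linalg.inv(r['intrinsics'])@[uv[0],uv[1],1]*[1,-1,-1])
    return c+d*(z-c[2])/d[2]
def box(x,y,a,s,z0=0):
    c,n=np.cos(a),np.sin(a);o=[]
    for i in(-.5,.5):
        for j in(-.5,.5):
            for k in(0,1):
                u,v=i*s[0],j*s[1];o.append([x+c*u-n*v,y+n*u+c*v,z0+k*s[2]])
    return np.array(o)
def fit(views,s,z0=0):
    """views: list of (cam dict, mask). returns x,y,yaw,IoU cost"""
    S=4;W=[]
    for r,m in views:
        ys,xs=np.nonzero(m);l,t=xs.min()-8,ys.min()-8;w,h=xs.max()+9-l,ys.max()+9-t
        mm=cv2.resize(m[t:t+h,l:l+w].astype(np.float32),None,fx=S,fy=S,interpolation=cv2.INTER_LINEAR)
        W.append((r,mm,l,t,(xs.mean(),ys.mean())))
    def cost(p):
        e=0
        for r,mm,l,t,_ in W:
            q=(proj(r,box(p[0],p[1],p[2],s,z0))-[l,t]+.5)*S-.5
            im=np.zeros_like(mm);cv2.fillConvexPoly(im,cv2.convexHull((q*16).round().astype(np.int32)),1.0,shift=4)
            e+=1-np.minimum(im,mm).sum()/np.maximum(im,mm).sum()
        return e/len(W)
    x,y,_=ray(W[0][0],W[0][4],z0+s[2]/2)
    best=None
    for a in np.radians([0,30,60,90,120,150]):
        o=minimize(cost,[x,y,a],method='Nelder-Mead',options=dict(initial_simplex=[[x,y,a],[x+.01,y,a],[x,y+.01,a],[x,y,a+.3]],xatol=1e-4,fatol=1e-5,maxiter=300))
        if best is None or o.fun<best.fun: best=o
    return best.x,best.fun
BL=(.06,.03,.04);PK=(.042,.06,.03)
def find(name,pmin=.3,cams=('top','side')):
    D={}
    for c in cams:
        r=read_camera(c);D[c]=[(r,d['pixels'],d['p'],d['extent']) for d in silhouettes(c,name) if d['p']>=pmin]
    return D
def blocks(name,s,pmin=.3):
    D=find(name,pmin)
    for r,m,p,e in D['top']:
        x,f=fit([(r,m)],s)
        u=proj(D['side'][0][0],[[x[0],x[1],s[2]/2]])[0] if D['side'] else None
        best=[v for v in D['side'] if v[3][0]-3<=u[0]<=v[3][2]+3 and v[3][1]-3<=u[1]<=v[3][3]+3]
        if best:
            g,f2=fit([(r,m),best[0][:2]],s)
        else: g,f2=x,f
        print(name,round(p,2),e,'xy',(g[:2]*1000).round(1),'yaw',np.degrees(g[2]).round(1),'cost',round(f2,3),'both' if best else 'top')
E
python3 - <<'E'
from h import *
blocks('blank_1_mid',BL);blocks('packing_mid',PK)
for n in('gang_clamp','jaw','plate','star','lever','pusher_face','felt_wheel','marker_pen'):
    for c in('top','side'):
        read_camera(c)
        print(n,c,[(round(d['p'],2),[int(v) for v in d['extent']],int(d['pixels'].sum())) for d in silhouettes(c,n)])
E
```

```text
blank_1_mid 0.91 [151.8, 286.1, 177.9, 316.7] xy [423.2 353.5] yaw -15.0 cost 0.083 both
packing_mid 0.74 [146.3, 222.8, 176.0, 250.0] xy [572.5 374.3] yaw 64.2 cost 0.11 both
packing_mid 0.68 [342.4, 192.9, 363.3, 224.1] xy [634.3 -80. ] yaw 56.9 cost 0.719 both
gang_clamp top [(0.78, [279, 192, 477, 309], 19337), (0.62, [445, 246, 462, 285], 371)]
gang_clamp side [(0.74, [265, 178, 397, 314], 10991), (0.69, [238, 334, 265, 364], 621), (0.25, [270, 210, 335, 269], 844), (0.22, [301, 175, 307, 241], 426)]
jaw top [(0.22, [154, 286, 176, 317], 511)]
jaw side [(0.77, [353, 179, 390, 230], 815)]
plate top [(0.47, [393, 256, 406, 283], 262)]
plate side [(0.84, [348, 209, 376, 225], 308), (0.52, [349, 174, 388, 225], 956)]
star top [(0.75, [444, 248, 464, 287], 350)]
star side [(0.78, [368, 180, 391, 199], 124)]
lever top [(0.75, [346, 196, 366, 222], 247), (0.54, [279, 187, 479, 310], 19281)]
lever side [(0.59, [297, 179, 307, 243], 412)]
pusher_face top [(0.85, [301, 187, 404, 241], 946)]
pusher_face side [(0.72, [271, 210, 335, 268], 819)]
felt_wheel top [(0.78, [230, 280, 255, 310], 555)]
felt_wheel side [(0.86, [314, 324, 336, 351], 580), (0.26, [194, 342, 223, 362], 642)]
marker_pen top [(0.7, [238, 170, 251, 220], 388)]
marker_pen side [(0.55, [213, 288, 254, 315], 323)]
```

Run:
```python
from h import *
for c,l,t,w,h,n in(('top',265,180,230,135,3),('side',250,165,170,150,4)):
    im=cv2.imread(f'pics/{c}0.png')[t:t+h,l:l+w]
    cv2.imwrite(f'pics/{c}0c.png',cv2.resize(im,None,fx=n,fy=n,interpolation=cv2.INTER_CUBIC))
```

```text
(no output)
```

View pics/top0c.png

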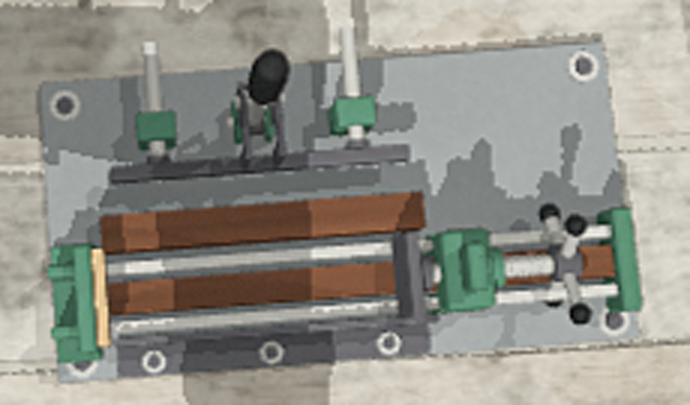

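View pics/side0c.png

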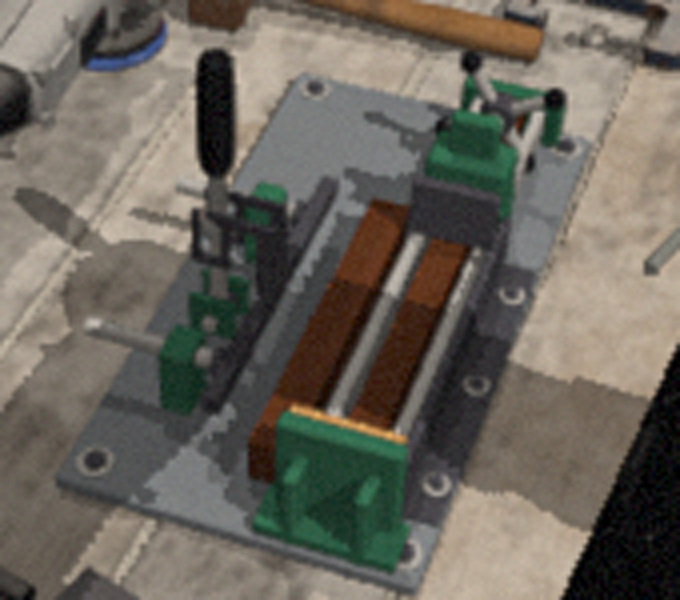

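```bash
cat >> h.py <<'E'
def darkblobs(c,lo=150,hi=1200):
    """dark grey, unsaturated blobs on the bench -> list of (cam,mask,centroid)"""
    r=read_camera(c);f=r['frame'].astype(int);m=((f.max(2)<95)&(f.max(2)-f.min(2)<18)).astype(np.uint8)
    m=cv2.morphologyEx(m,cv2.MORPH_OPEN,np.ones((3,3)))
    n,L,st,ce=cv2.connectedComponentsWithStats(m)
    return r,[(L==i,ce[i],st[i]) for i in range(1,n) if lo<st[i,4]<hi]
E
python3 - <<'E'
from h import *
from scipy.optimize import least_squares
r=read_camera('top')
cr=lambda u,v:np.array([265+(u+.5)/3-.5,180+(v+.5)/3-.5])
for n,p in dict(TL=(40,87),TR=(603,40),BR=(637,338),BL=(60,380)).items(): print(n,(ray(r,cr(*p),.012)*1000).round(1))
for n,p in dict(pushL=(110,182),pushR=(410,160)).items(): print(n,(ray(r,cr(*p),.047)*1000).round(1), (ray(r,cr(*p),.063)*1000).round(1))
for n,p in dict(faceB=(110,347),faceT=(102,250)).items(): print(n,(ray(r,cr(*p),.092)*1000).round(1),(ray(r,cr(*p),.05)*1000).round(1))
for c,w in(('top',0),('side',0)):
    rr,b=darkblobs(c)
    for m,ce,st in b: print(c,ce.round(1),st, [ (ray(rr,ce,.02)*1000).round(0)])
E
```

```text
TL [638.5  96.7  12. ]
TR [ 674.9 -348.9   12. ]
BR [ 440.6 -364.    12. ]
BL [410.4  79.3  12. ]
pushL [558.5  39.9  47. ] [556.5  39.2  63. ]
pushR [ 574.4 -186.8   47. ] [ 572.2 -183.9   63. ]
faceB [435.1  37.6  92. ] [435.2  39.5  50. ]
faceT [503.9  43.5  92. ] [507.   45.6  50. ]
top [452.6  75.9] [441  45  30  49 402] [array([ 966., -328.,   20.])]
top [243.5 104.8] [235  80  27  46 292] [array([893., 182.,  20.])]
top [351.1 105.9] [319 103  63   6 240] [array([890., -79.,  20.])]
top [355.7 133. ] [329 129  55  10 278] [array([821., -89.,  20.])]
top [354.3 206.9] [348 197  14  25 221] [array([640., -83.,  20.])]
top [336.6 233.4] [302 215  66  27 511] [array([578., -41.,  20.])]
top [205.2 234.5] [196 225  17  28 231] [array([576., 265.,  20.])]
top [349.3 295.2] [322 288  55  16 618] [array([435., -69.,  20.])]
top [628.  452.2] [616 444  24  18 248] [array([  92., -674.,   20.])]
side [239.9 150.6] [224 140  36  28 375] [array([1006., -380.,   20.])]
side [591.5 178.6] [571 149  40  58 680] [array([ -89., -726.,   20.])]
side [470.4 174.1] [452 163  39  25 447] [array([ 
[... 435 characters left out ...]
.,  20.])]
side [ 93.4 313.1] [ 80 301  27  25 200] [array([944., 347.,  20.])]
side [125.5 320.5] [108 309  36  26 331] [array([863., 332.,  20.])]
side [277.5 321.9] [263 308  29  29 547] [array([551., 187.,  20.])]
side [252.4 347.8] [237 332  32  32 606] [array([567., 270.,  20.])]
side [ 63.4 391. ] [ 39 362  49  62 451] [array([855., 515.,  20.])]
side [144.6 401.8] [130 378  42  44 604] [array([695., 464.,  20.])]
side [294.7 411. ] [278 395  33  34 657] [array([422., 355.,  20.])]
side [191.4 426.3] [178 413  32  23 254] [array([583., 464.,  20.])]
side [223.7 460.4] [201 445  47  31 276] [array([495., 489.,  20.])]
side [268.  473.4] [250 463  34  17 220] [array([413., 475.,  20.])]
```

Side view: the sliding jaw is at the far end, plate at crop (460,205), lever upright at crop (215,110), star balls at about 45°. Next I'll localise the blanks with better masks.

```bash
cat >> h.py <<'E'
O=np.array([.509,-.108]);A=np.radians(4.4)
EX=np.array([np.cos(A),np.sin(A)]);EY=np.array([-np.sin(A),np.cos(A)])
def c2w(x,y,z): return np.r_[O+(x*EX+y*EY)/1000,z/1000]
def w2c(p): d=np.asarray(p)[:2]-O; return np.array([d@EX,d@EY])*1000
def roimask(r,xy,thr,R=26):
    u,v=proj(r,[[xy[0],xy[1],.02]])[0].round().astype(int)
    f=cv2.GaussianBlur(r['frame'],(3,3),0).astype(int);m=((f.max(2)<thr)&(f.max(2)-f.min(2)<25)).astype(np.uint8)
    M=np.zeros_like(m);M[v-R:v+R,u-R:u+R]=m[v-R:v+R,u-R:u+R]
    M=cv2.morphologyEx(M,cv2.MORPH_OPEN,np.ones((3,3)))
    n,L,st,ce=cv2.connectedComponentsWithStats(M)
    k=min(range(1,n),key=lambda i:np.hypot(*(ce[i]-[u,v]))+(1e3 if st[i,4]<80 else 0))
    return (L==k)
def blank(xy,thr=(115,100),cams=('top','side')):
    V=[]
    for c,t in zip(cams,thr):
        r=read_camera(c);V.append((r,roimask(r,xy,t)))
    g,f=fit(V,BL);print('blank xy',(g[:2]*1000).round(1),'yaw',np.degrees(g[2]).round(1),'cost',round(f,3),[int(m.sum()) for _,m in V])
    return g,V
E
python3 - <<'E'
from h import *
for xy in((.551,.187),(.567,.265),(.422,.355)):
    for t in((115,100),(135,110)): blank(xy,t)
for k in('lever','star','plate'):
    for c in('top','side'):
        r=read_camera(c);d=silhouettes(c,k)[0];ys,xs=np.nonzero(d['pixels']);print(k,c,xs.mean().round(1),ys.mean().round(1))
        for z in(.068,.192): print('  z',z,w2c(ray(r,(xs.mean(),ys.mean()),z)).round(1))
for n,p in dict(plT=(393,232),plB=(404,325)).items():
    r=read_camera('top');print(n,w2c(ray(r,(265+p[0]/3,180+p[1]/3),.088)))
E
```

```text
blank xy [551.8 187. ] yaw -12.0 cost 0.441 [164, 692]
blank xy [551.6 186.6] yaw -12.1 cost 0.257 [456, 999]
blank xy [567.4 269.8] yaw -9.9 cost 0.268 [269, 630]
blank xy [567.5 269.5] yaw -9.4 cost 0.115 [476, 721]
blank xy [424.3 353.9] yaw -15.7 cost 0.363 [185, 734]
blank xy [424.9 352.8] yaw -15.7 cost 0.159 [537, 882]
lever top 426.5 268.0
  z 0.068 [ -25.1 -126.6]
  z 0.192 [-30.6 -96.8]
lever side 303.4 200.3
  z 0.068 [149.  -81.4]
  z 0.192 [90.5 61.9]
star top 453.5 265.8
  z 0.068 [ -25.2 -186.3]
  z 0.192 [ -30.6 -148.9]
star side 309.8 234.2
  z 0.068 [82.1 42.1]
  z 0.192 [ 34.3 165.5]
plate top 400.8 270.8
  z 0.068 [-26.8 -69.7]
  z 0.192 [-32.  -47.1]
plate side 363.1 217.6
  z 0.068 [-28.3 -70.2]
  z 0.192 [-58.3  71.2]
plT [  2.12911408 -58.68867356]
plB [-64.64837445 -59.67200304]
```

```bash
cat >> h.py <<'E'
def go(x,y,z,yaw=None):
    """tool-frame shift (before the turn) and turn about tool z to reach target"""
    o=get_obs();ps=np.radians(o['tool_rot'][2]);d=np.array([x,y,z])-o['tool_pos']
    s=[d[0]*np.cos(ps)+d[1]*np.sin(ps),d[0]*np.sin(ps)-d[1]*np.cos(ps),-d[2]]
    print('at',o['tool_pos'].round(4),'rot',o['tool_rot'].round(1),'shift',np.round(s,4),'n',len(s) and round(float(np.linalg.norm(s)),3),end=' ')
    if yaw is not None:
        t=(yaw-np.degrees(ps)+180)%360-180;print('turn',round(-np.radians(t),4),end='')
    print(' w',o['grip_width'].round(4),'gf',o['grasp_force'],'t',o['time_s'])
E
echo
```

{"fn": "play_rows", "kwargs": {
  "steps": [
    [[-0.0402, -0.0269, 0.008, 0, 0, 0, 0.08], [-0.0402, -0.0269, 0.008, 0, 0, 0, 0.08], [-0.0402, -0.0269, 0.008, 0, 0, 0, 0.08], [-0.0402, -0.0269, 0.008, 0, 0, 0, 0.08], [-0.0402, -0.0269, 0.008, 0, 0, 0, 0.08], [-0.0402, -0.0269, 0.008, 0, 0, 0, 0.08], [-0.0402, -0.0269, 0.008, 0, 0, 0, 0.08], [-0.0402, -0.0269, 0.008, 0, 0, 0, 0.08], [-0.0402, -0.0269, 0.008, 0, 0, 0, 0.08], [-0.0402, -0.0269, 0.008, 0, 0, 0, 0.08], [-0.0402, -0.0269, 0.008, 0, 0, 0, 0.08], [-0.0402, -0.0269, 0.008, 0, 0, 0, 0.08]]
  ]
}}

```text
time_s: 4.75
tool_pos: [0.553, 0.1865, 0.1267]
tool_rot: [179.9, 0.0, 164.7]
force: [1.5, 1.1, -0.1]
grip_width: 0.0801
grasp_force: 0.0
```

{"fn": "play_rows", "kwargs": {
  "steps": [
    [[0, 0, 0, 0, 0, 0.1375, 0.08], [0, 0, 0, 0, 0, 0.1375, 0.08], [0, 0, 0, 0, 0, 0.1375, 0.08], [0, 0, 0, 0, 0, 0.1375, 0.08], [0, 0, 0, 0, 0, 0.1375, 0.08], [0, 0, 0, 0, 0, 0.1375, 0.08], [0, 0, 0, 0, 0, 0.1375, 0.08], [0, 0, 0, 0, 0, 0.1375, 0.08], [0, 0, 0, 0, 0, 0.1375, 0.08], [0, 0, 0, 0, 0, 0.1375, 0.08], [0, 0, 0, 0, 0, 0.1375, 0.08], [0, 0, 0, 0, 0, 0, 0.08]]
  ]
}}

```text
time_s: 5.95
tool_pos: [0.5519, 0.1881, 0.1267]
tool_rot: [180.0, -0.0, 78.0]
force: [0.5, 0.1, -0.5]
grip_width: 0.0801
grasp_force: 0.0
```

Run:
```python
from h import *
go(.5517,.1868,.017,78)
for xy in((.567,.265),(.422,.355)): blank(xy,(135,110))
blocks('packing_mid',PK)
r=read_camera('top')
cv2.imwrite('pics/t1.png',r['frame'][:,:,::-1])
```

```text
at [0.5519 0.1881 0.1267] rot [180.  -0.  78.] shift [-1.300e-03  1.000e-04  1.097e-01] n 0.11 turn -0.0003Traceback (most recent call last):
  File "<stdin>", line 2, in <module>
  File "h.py", line 86, in go
    print(' w',o['grip_width'].round(4),'gf',o['grasp_force'],'t',o['time_s'])
               ^^^^^^^^^^^^^^^^^^^^^
AttributeError: 'float' object has no attribute 'round'
```

```bash
sed -i "s/o\['grip_width'\].round(4)/round(float(o['grip_width']),4)/" h.py
```

{"fn": "play_rows", "kwargs": {
  "steps": [
    [[-0.001, 0, 0.025, 0, 0, 0, 0.08], [0, 0, 0.025, 0, 0, 0, 0.08], [0, 0, 0.025, 0, 0, 0, 0.08], [0, 0, 0.02, 0, 0, 0, 0.08], [0, 0, 0.015, 0, 0, 0, 0.08], [0, 0, 0, 0, 0, 0, 0.08], [0, 0, 0, 0, 0, 0, 0.05], [0, 0, 0, 0, 0, 0, 0.05], [0, 0, 0, 0, 0, 0, 0.05], [0, 0, 0, 0, 0, 0, 0.05], [0, 0, 0, 0, 0, 0, 0.05], [0, 0, 0, 0, 0, 0, 0.05]]
  ],
  "force": 25
}}

```text
time_s: 7.15
tool_pos: [0.5522, 0.1874, 0.0177]
tool_rot: [179.9, -0.1, 78.0]
force: [-0.9, 0.4, 5.4]
grip_width: 0.0601
grasp_force: 25.0
```

{"fn": "play_rows", "kwargs": {
  "steps": [
    [[0, 0, -0.02, 0, 0, 0, 0.05], [0, 0, -0.04, 0, 0, 0, 0.05], [0, 0, -0.04, 0, 0, 0, 0.05], [0, 0, -0.04, 0, 0, 0, 0.05], [0, 0, 0, 0, 0, 0, 0.05]]
  ]
}}

```text
time_s: 7.65
tool_pos: [0.5553, 0.1879, 0.1625]
tool_rot: [179.5, -0.4, 78.0]
force: [1.7, 0.8, -3.0]
grip_width: 0.0597
grasp_force: 25.0
```

Run:
```python
from h import *
p=c2w(-18,134,64);print(p)
go(p[0],p[1],.157,94.4)
for xy in((.567,.265),(.422,.355)): blank(xy,(135,110))
blocks('packing_mid',PK)
```

```text
[0.4807727  0.02422413 0.064     ]
at [0.5553 0.1879 0.1625] rot [179.5  -0.4  78. ] shift [-0.1756 -0.0388  0.0055] n 0.18 turn -0.2865 w 0.0597 gf 24.992817998863757 t 7.65
blank xy [566.2 270.6] yaw -9.8 cost 0.427 [2003, 636]Traceback (most recent call last):
  File "<stdin>", line 4, in <module>
  File "h.py", line 76, in blank
    r=read_camera(c);V.append((r,roimask(r,xy,t)))
                                 ~~~~~~~^^^^^^^^
  File "h.py", line 71, in roimask
    k=min(range(1,n),key=lambda i:np.hypot(*(ce[i]-[u,v]))+(1e3 if st[i,4]<80 else 0))
ValueError: min() iterable argument is empty
```

{"fn": "play_rows", "kwargs": {
  "steps": [
    [[-0.02, -0.005, 0, 0, 0, 0, 0.05], [-0.03, -0.007, 0, 0, 0, 0, 0.05], [-0.035, -0.008, 0, 0, 0, 0, 0.05], [-0.035, -0.008, 0, 0, 0, 0, 0.05], [-0.035, -0.007, 0, 0, 0, 0, 0.05], [-0.02, -0.004, 0, 0, 0, 0, 0.05], [0, 0, 0, 0, 0, -0.096, 0.05], [0, 0, 0, 0, 0, -0.096, 0.05], [0, 0, 0, 0, 0, -0.095, 0.05], [0, 0, 0, 0, 0, 0, 0.05], [0, 0, 0, 0, 0, 0, 0.05]]
  ]
}}

```text
time_s: 8.9
tool_pos: [0.4767, 0.0242, 0.1558]
tool_rot: [-179.9, 0.0, 94.3]
force: [0.4, 0.3, -2.3]
grip_width: 0.06
grasp_force: 25.0
```

Run:
```python
from h import *
p=c2w(-18,134,62);print(p)
go(*p,94.4)
r=read_camera('top');cv2.imwrite('pics/t1.png',r['frame'][:,:,::-1])
for u in silhouettes('top','blank_1_mid')+silhouettes('top','packing_mid'): print(u['p'],u['extent'])
```

```text
[0.4807727  0.02422413 0.062     ]
at [0.4767 0.0242 0.1558] rot [-179.9    0.    94.3] shift [-0.0003  0.0041  0.0938] n 0.094 turn -0.001 w 0.06 gf 24.992695483379066 t 8.9
0.73 [154.6, 288.0, 174.3, 316.9]
0.61 [147.3, 220.4, 174.2, 251.4]
```

View pics/t1.png

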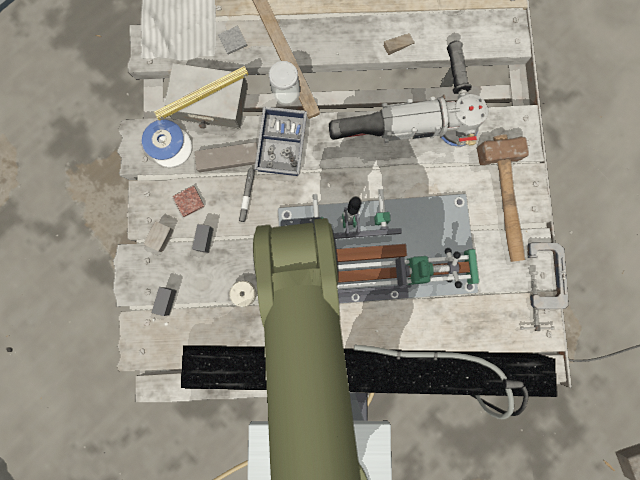

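{"fn": "play_rows", "kwargs": {
  "steps": [
    [[-0.002, 0.004, 0.02, 0, 0, 0, 0.05], [0, 0, 0.025, 0, 0, 0, 0.05], [0, 0, 0.02, 0, 0, 0, 0.05], [0, 0, 0.015, 0, 0, 0, 0.05], [0, 0, 0.008, 0, 0, 0, 0.05], [0, 0, 0.004, 0, 0, 0, 0.05], [0, 0, 0, 0, 0, 0, 0.05], [0, 0, 0, 0, 0, 0, 0.05]]
  ]
}}

```text
time_s: 9.85
tool_pos: [0.4819, 0.0223, 0.0653]
tool_rot: [179.9, -0.0, 94.4]
force: [-0.7, 0.0, -1.9]
grip_width: 0.0599
grasp_force: 25.0
```

Run:
```python
from h import *
p=c2w(-18,132,62.7)
go(*p,94.4)
r=read_camera('side');im=r['frame'][165:315,250:420,::-1];cv2.imwrite('pics/s1.png',cv2.resize(im,None,fx=4,fy=4,interpolation=cv2.INTER_CUBIC))
```

```text
at [0.4819 0.0223 0.0653] rot [179.9  -0.   94.4] shift [-0.     -0.001   0.0026] n 0.003 turn 0.0006 w 0.0599 gf 24.992875917814672 t 9.85
```

View pics/s1.png

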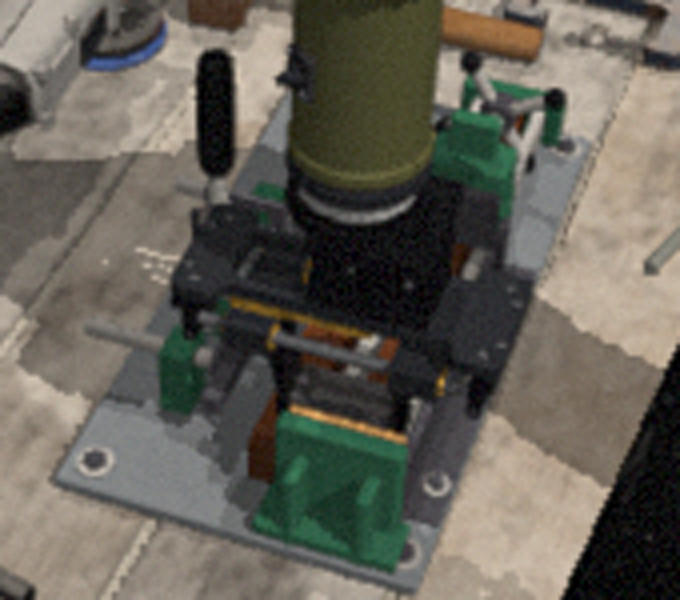

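Gripper stands over the bed, blank between the fingers just behind the facing (crop (345,385)). Release.

{"fn": "play_rows", "kwargs": {
  "steps": [
    [[0, 0, 0.002, 0, 0, 0, 0.05], [0, 0, 0, 0, 0, 0, 0.05], [0, 0, 0, 0, 0, 0, 0.072], [0, 0, 0, 0, 0, 0, 0.072], [0, 0, 0, 0, 0, 0, 0.072], [0, 0, 0, 0, 0, 0, 0.072], [0, 0, -0.02, 0, 0, 0, 0.072], [0, 0, -0.035, 0, 0, 0, 0.072], [0, 0, -0.035, 0, 0, 0, 0.072], [0, 0, -0.01, 0, 0, 0, 0.08]]
  ]
}}

```text
time_s: 10.9
tool_pos: [0.4835, 0.0224, 0.1663]
tool_rot: [179.6, -0.1, 94.4]
force: [-0.1, -0.4, 0.3]
grip_width: 0.0748
grasp_force: 0.0
```

Run:
```python
from h import *
go(.5675,.2695,.12,80.4)
```

```text
at [0.4835 0.0224 0.1663] rot [ 1.796e+02 -1.000e-01  9.440e+01] shift [0.2399 0.1028 0.0463] n 0.265 turn 0.2449 w 0.0748 gf 0.0 t 10.9
```

{"fn": "play_rows", "kwargs": {
  "steps": [
    [[0.025, 0.01, 0, 0, 0, 0, 0.08], [0.04, 0.017, 0, 0, 0, 0, 0.08], [0.04, 0.017, 0, 0, 0, 0, 0.08], [0.04, 0.018, 0, 0, 0, 0, 0.08], [0.04, 0.018, 0.01, 0, 0, 0, 0.08], [0.035, 0.015, 0.01, 0, 0, 0, 0.08], [0.02, 0.008, 0.01, 0, 0, 0, 0.08], [0, 0, 0.01, 0, 0, 0.122, 0.08], [0, 0, 0, 0, 0, 0.122, 0.08], [0, 0, 0, 0, 0, 0, 0.08], [0, 0, 0, 0, 0, 0, 0.08]]
  ]
}}

```text
time_s: 12.0
tool_pos: [0.5652, 0.2693, 0.1222]
tool_rot: [-180.0, 0.0, 80.6]
force: [-1.1, -0.8, 0.5]
grip_width: 0.0801
grasp_force: 0.0
```

Run:
```python
from h import *
go(.5675,.2695,.017,80.4)
r=read_camera('side');m=roimask(r,(.567,.269),110);print(m.sum());g,f=fit([(r,m)],BL);print(g[:2],np.degrees(g[2]),f)
cv2.imwrite('pics/s2.png',r['frame'][:,:,::-1])
d=[(u['p'],u['extent']) for u in silhouettes('side','blank_1_mid')+silhouettes('side','packing_mid')];print(d)
```

```text
at [0.5652 0.2693 0.1222] rot [-180.     0.    80.6] shift [0.0006 0.0022 0.1052] n 0.105 turn 0.0038 w 0.0801 gf 0.0 t 12.0
612
[0.56692609 0.27076072] 168.94984574088858 0.08656346797943115
[(0.66, [278.2, 389.9, 310.6, 429.2]), (0.96, [206.6, 371.6, 241.5, 410.3]), (0.54, [346.8, 205.5, 378.1, 229.5])]
```

View pics/s2.png

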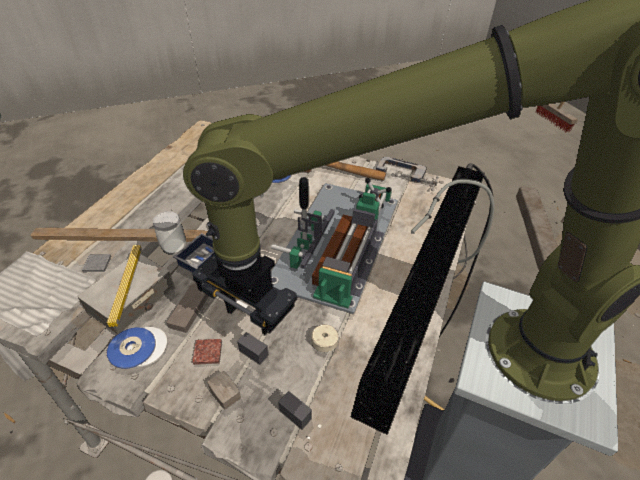

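Blank 1 is standing behind the fixed jaw (337,268); blank 2 unmoved at (253,347). Grasp it.

{"fn": "play_rows", "kwargs": {
  "steps": [
    [[0.001, 0.002, 0.025, 0, 0, 0, 0.08], [0, 0, 0.025, 0, 0, 0, 0.08], [0, 0, 0.025, 0, 0, 0, 0.08], [0, 0, 0.02, 0, 0, 0, 0.08], [0, 0, 0.01, 0, 0, 0, 0.08], [0, 0, 0, 0, 0, 0, 0.08], [0, 0, 0, 0, 0, 0, 0.05], [0, 0, 0, 0, 0, 0, 0.05], [0, 0, 0, 0, 0, 0, 0.05], [0, 0, 0, 0, 0, 0, 0.05], [0, 0, 0, 0, 0, 0, 0.05], [0, 0, 0, 0, 0, 0, 0.05]]
  ],
  "force": 25
}}

```text
time_s: 13.35
tool_pos: [0.5681, 0.2705, 0.0187]
tool_rot: [179.9, -0.1, 80.5]
force: [-0.9, 0.2, 5.5]
grip_width: 0.0599
grasp_force: 25.0
```

{"fn": "play_rows", "kwargs": {
  "steps": [
    [[0, 0, -0.02, 0, 0, 0, 0.05], [0, 0, -0.04, 0, 0, 0, 0.05], [0, 0, -0.04, 0, 0, 0, 0.05], [0, 0, -0.03, 0, 0, 0, 0.05], [0, 0, -0.01, 0, 0, 0, 0.05], [0, 0, 0, 0, 0, 0, 0.05], [0, 0, 0, 0, 0, 0, 0.05]]
  ]
}}

```text
time_s: 14.05
tool_pos: [0.5662, 0.2697, 0.1554]
tool_rot: [-179.9, 0.1, 80.5]
force: [-0.1, -1.0, -2.2]
grip_width: 0.0597
grasp_force: 25.0
```

Run:
```python
from h import *
p=c2w(-18,99.5,62);go(p[0],p[1],.157,94.4)
# blank 1 as placed (side view)
r=read_camera('side');d=sorted(silhouettes('side','blank_1_mid'),key=lambda d:-d['p'])
for u in d:
    print(u['p'],u['extent'],u['pixels'].sum())
```

```text
at [0.5662 0.2697 0.1554] rot [-1.799e+02  1.000e-01  8.050e+01] shift [-0.2897 -0.0353 -0.0016] n 0.292 turn -0.2431 w 0.0597 gf 24.99674018472433 t 14.05
0.76 [278.4, 388.8, 310.8, 429.0] 737
```

{"fn": "play_rows", "kwargs": {
  "steps": [
    [[-0.02, -0.0025, 0, 0, 0, 0, 0.05], [-0.035, -0.004, 0, 0, 0, 0, 0.05], [-0.045, -0.0055, 0, 0, 0, 0, 0.05], [-0.045, -0.0055, 0, 0, 0, 0, 0.05], [-0.045, -0.0055, 0, 0, 0, 0, 0.05], [-0.045, -0.0055, 0, 0, 0, 0, 0.05], [-0.035, -0.004, 0, 0, 0, 0, 0.05], [-0.02, -0.0025, 0, 0, 0, -0.08, 0.05], [0, 0, 0, 0, 0, -0.083, 0.05], [0, 0, 0, 0, 0, -0.08, 0.05], [0, 0, 0, 0, 0, 0, 0.05], [0, 0, 0, 0, 0, 0, 0.05]]
  ]
}}

```text
time_s: 15.35
tool_pos: [0.4843, -0.01, 0.1567]
tool_rot: [-179.9, 0.0, 94.3]
force: [-0.2, 0.9, -2.1]
grip_width: 0.0599
grasp_force: 25.0
```

Run:
```python
from h import *
p=c2w(-18,99.5,65);go(*p,94.4)
```

```text
at [ 0.4843 -0.01    0.1567] rot [-179.9    0.    94.3] shift [-0.0001 -0.0009  0.0917] n 0.092 turn -0.002 w 0.0599 gf 24.996585343033075 t 15.35
```

{"fn": "play_rows", "kwargs": {
  "steps": [
    [[0, -0.001, 0.02, 0, 0, 0, 0.05], [0, 0, 0.025, 0, 0, 0, 0.05], [0, 0, 0.02, 0, 0, 0, 0.05], [0, 0, 0.013, 0, 0, 0, 0.05], [0, 0, 0.008, 0, 0, 0, 0.05], [0, 0, 0.004, 0, 0, 0, 0.05], [0, 0, 0.002, 0, 0, 0, 0.05], [0, 0, 0.001, 0, 0, 0, 0.05], [0, 0, 0, 0, 0, 0, 0.05]]
  ]
}}

```text
time_s: 16.25
tool_pos: [0.4844, -0.0101, 0.065]
tool_rot: [179.9, -0.0, 94.4]
force: [1.4, -0.1, -1.5]
grip_width: 0.0597
grasp_force: 25.0
```

{"fn": "play_rows", "kwargs": {
  "steps": [
    [[0, 0, 0, 0, 0, 0, 0.072], [0, 0, 0, 0, 0, 0, 0.072], [0, 0, 0, 0, 0, 0, 0.072], [0, 0, 0, 0, 0, 0, 0.072], [0, 0, -0.02, 0, 0, 0, 0.072], [0, 0, -0.035, 0, 0, 0, 0.072], [0, 0, -0.035, 0, 0, 0, 0.072], [0, 0, -0.01, 0, 0, 0, 0.08], [0, 0, 0, 0, 0, 0, 0.08]]
  ]
}}

```text
time_s: 17.15
tool_pos: [0.4852, -0.0099, 0.1661]
tool_rot: [179.8, -0.1, 94.4]
force: [-0.0, 0.2, -1.2]
grip_width: 0.0779
grasp_force: 0.0
```

Run:
```python
from h import *
g,V=blank((.4245,.3535),(135,110));go(.4245,.3535,.12,74.5)
blocks('packing_mid',PK)
```

```text
blank xy [424.5 352.9] yaw -14.4 cost 0.148 [542, 861]
at [ 0.4832 -0.0101  0.1636] rot [-179.9   -0.    94.4] shift [ 0.367  -0.0307  0.0436] n 0.371 turn 0.3472 w 0.0795 gf 0.0 t 17.25
packing_mid 0.8 [129.3, 220.6, 158.2, 251.2] xy [574.6 414. ] yaw 66.2 cost 0.09 both
```

{"fn": "play_rows", "kwargs": {
  "steps": [
    [[0.027, -0.002, 0, 0, 0, 0, 0.08], [0.04, -0.0035, 0, 0, 0, 0, 0.08], [0.045, -0.004, 0, 0, 0, 0, 0.08], [0.045, -0.004, 0, 0, 0, 0, 0.08], [0.045, -0.004, 0, 0, 0, 0, 0.08], [0.045, -0.004, 0, 0, 0, 0, 0.08], [0.045, -0.004, 0, 0, 0, 0, 0.08], [0.045, -0.0035, 0.01, 0, 0, 0, 0.08], [0.03, -0.002, 0.01, 0, 0, 0, 0.08], [0, 0, 0.01, 0, 0, 0.116, 0.08], [0, 0, 0.01, 0, 0, 0.116, 0.08], [0, 0, 0, 0, 0, 0.115, 0.08]]
  ]
}}

```text
time_s: 18.65
tool_pos: [0.4236, 0.3524, 0.1217]
tool_rot: [-179.9, 0.3, 74.3]
force: [0.6, 0.6, 0.0]
grip_width: 0.0802
grasp_force: 0.0
```

Run:
```python
from h import *
r=read_camera('side');m=roimask(r,(.4245,.353),110);print(m.sum());g,f=fit([(r,m)],BL);print(g[:2],np.degrees(g[2]),f)
go(.4245,.3532,.018,75)
```

```text
738
[0.42398378 0.35420657] -15.481384483399522 0.07987642288208008
at [0.4241 0.3526 0.1225] rot [-179.9    0.2   74. ] shift [0.0007 0.0003 0.1045] n 0.104 turn -0.0174 w 0.0799 gf 0.0 t 18.7
```

{"fn": "play_rows", "kwargs": {
  "steps": [
    [[0.001, 0, 0.025, 0, 0, -0.01, 0.08], [0, 0, 0.025, 0, 0, 0, 0.08], [0, 0, 0.025, 0, 0, 0, 0.08], [0, 0, 0.02, 0, 0, 0, 0.08], [0, 0, 0.01, 0, 0, 0, 0.08], [0, 0, 0, 0, 0, 0, 0.08], [0, 0, 0, 0, 0, 0, 0.05], [0, 0, 0, 0, 0, 0, 0.05], [0, 0, 0, 0, 0, 0, 0.05], [0, 0, 0, 0, 0, 0, 0.05], [0, 0, 0, 0, 0, 0, 0.05], [0, 0, 0, 0, 0, 0, 0.05]]
  ],
  "force": 25
}}

```text
time_s: 19.9
tool_pos: [0.4254, 0.3551, 0.0206]
tool_rot: [180.0, -0.1, 75.1]
force: [-1.7, 0.2, 5.9]
grip_width: 0.0597
grasp_force: 25.0
```

{"fn": "play_rows", "kwargs": {
  "steps": [
    [[0, 0, -0.02, 0, 0, 0, 0.05], [0, 0, -0.04, 0, 0, 0, 0.05], [0, 0, -0.04, 0, 0, 0, 0.05], [0, 0, -0.03, 0, 0, 0, 0.05], [0, 0, -0.01, 0, 0, 0, 0.05], [0, 0, 0, 0, 0, 0, 0.05], [0, 0, 0, 0, 0, 0, 0.05]]
  ]
}}

```text
time_s: 20.6
tool_pos: [0.4243, 0.3535, 0.1576]
tool_rot: [-179.9, 0.2, 75.1]
force: [-0.1, 0.4, -2.4]
grip_width: 0.0597
grasp_force: 25.0
```

Run:
```python
from h import *
p=c2w(-18,67,62);go(p[0],p[1],.157,94.4)
```

```text
at [0.4243 0.3535 0.1576] rot [-179.9    0.2   75.1] shift [-0.3668  0.1616  0.0006] n 0.401 turn -0.3372 w 0.0597 gf 24.999659657478333 t 20.6
```

{"fn": "play_rows", "kwargs": {
  "steps": [
    [[-0.027, 0.012, 0, 0, 0, 0, 0.05], [-0.04, 0.0176, 0, 0, 0, 0, 0.05], [-0.042, 0.0185, 0, 0, 0, 0, 0.05], [-0.042, 0.0185, 0, 0, 0, 0, 0.05], [-0.042, 0.0185, 0, 0, 0, 0, 0.05], [-0.042, 0.0185, 0, 0, 0, 0, 0.05], [-0.042, 0.0185, 0, 0, 0, 0, 0.05], [-0.042, 0.0185, 0, 0, 0, 0, 0.05], [-0.03, 0.0132, 0, 0, 0, 0, 0.05], [-0.0178, 0.0078, 0, 0, 0, 0, 0.05], [0, 0, 0, 0, 0, 0, 0.05]]
  ]
}}

```text
time_s: 21.7
tool_pos: [0.4856, -0.0456, 0.1577]
tool_rot: [-179.9, 0.2, 74.7]
force: [-0.6, 0.1, -2.4]
grip_width: 0.0599
grasp_force: 25.0
```

{"fn": "play_rows", "kwargs": {
  "steps": [
    [[0, 0, 0, 0, 0, -0.085, 0.05], [0, 0, 0, 0, 0, -0.085, 0.05], [0, 0, 0, 0, 0, -0.085, 0.05], [0, 0, 0, 0, 0, -0.082, 0.05], [0, 0, 0, 0, 0, 0, 0.05], [0, 0, 0, 0, 0, 0, 0.05]]
  ]
}}

```text
time_s: 22.3
tool_pos: [0.4861, -0.0409, 0.1585]
tool_rot: [-179.9, 0.0, 94.3]
force: [-0.3, -0.1, -2.0]
grip_width: 0.06
grasp_force: 25.0
```

Run:
```python
from h import *
p=c2w(-18,67,66.5);go(*p,94.4)
```

```text
at [ 0.4861 -0.0409  0.1585] rot [-179.9    0.    94.3] shift [-0.0017 -0.0003  0.092 ] n 0.092 turn -0.001 w 0.06 gf 24.999613165855408 t 22.3
```

{"fn": "play_rows", "kwargs": {
  "steps": [
    [[-0.0015, 0, 0.02, 0, 0, 0, 0.05], [0, 0, 0.025, 0, 0, 0, 0.05], [0, 0, 0.02, 0, 0, 0, 0.05], [0, 0, 0.013, 0, 0, 0, 0.05], [0, 0, 0.008, 0, 0, 0, 0.05], [0, 0, 0.004, 0, 0, 0, 0.05], [0, 0, 0.002, 0, 0, 0, 0.05], [0, 0, 0.001, 0, 0, 0, 0.05], [0, 0, 0, 0, 0, 0, 0.05]]
  ]
}}

```text
time_s: 23.2
tool_pos: [0.4875, -0.0431, 0.067]
tool_rot: [179.9, -0.0, 94.4]
force: [0.6, 0.0, -2.1]
grip_width: 0.0598
grasp_force: 25.0
```

{"fn": "play_rows", "kwargs": {
  "steps": [
    [[0, 0, 0, 0, 0, 0, 0.072], [0, 0, 0, 0, 0, 0, 0.072], [0, 0, 0, 0, 0, 0, 0.072], [0, 0, 0, 0, 0, 0, 0.072], [0, 0, -0.02, 0, 0, 0, 0.072], [0, 0, -0.035, 0, 0, 0, 0.072], [0, 0, -0.035, 0, 0, 0, 0.072], [0, 0, -0.01, 0, 0, 0, 0.08], [0, 0, 0, 0, 0, 0, 0.08]]
  ]
}}

```text
time_s: 24.1
tool_pos: [0.4883, -0.043, 0.1681]
tool_rot: [179.8, -0.1, 94.4]
force: [-0.5, 1.1, -0.1]
grip_width: 0.0778
grasp_force: 0.0
```

Run:
```python
from h import *
blocks('packing_mid',PK)
go(.5746,.414,.16,66.2)
```

```text
packing_mid 0.74 [129.3, 221.6, 160.4, 249.8] xy [574.3 414. ] yaw 64.2 cost 0.101 both
packing_mid 0.58 [443.2, 245.6, 464.5, 287.1] xy [ 508.6 -306.6] yaw 69.9 cost 0.539 top
at [ 0.4859 -0.0431  0.165 ] rot [-179.8    0.    94.4] shift [0.449  0.1235 0.005 ] n 0.466 turn 0.492 w 0.0796 gf 0.0 t 24.3
```

{"fn": "play_rows", "kwargs": {
  "steps": [
    [[0.025, 0.007, 0, 0, 0, 0, 0.08], [0.04, 0.011, 0, 0, 0, 0, 0.08], [0.045, 0.0124, 0, 0, 0, 0, 0.08], [0.045, 0.0124, 0, 0, 0, 0, 0.08], [0.045, 0.0124, 0, 0, 0, 0, 0.08], [0.045, 0.0124, 0, 0, 0, 0, 0.08], [0.045, 0.0124, 0, 0, 0, 0, 0.08], [0.045, 0.0124, 0, 0, 0, 0, 0.08], [0.045, 0.0124, 0, 0, 0, 0, 0.08], [0.04, 0.011, 0, 0, 0, 0, 0.08], [0.029, 0.008, 0, 0, 0, 0, 0.08], [0, 0, 0, 0, 0, 0, 0.08]]
  ]
}}

```text
time_s: 25.5
tool_pos: [0.5736, 0.4197, 0.1629]
tool_rot: [-179.8, 0.0, 94.8]
force: [-0.7, 0.0, -0.3]
grip_width: 0.08
grasp_force: 0.0
```

{"fn": "play_rows", "kwargs": {
  "steps": [
    [[0, 0, 0.01, 0, 0, 0.128, 0.085], [0, 0, 0.01, 0, 0, 0.128, 0.085], [0, 0, 0.01, 0, 0, 0.128, 0.085], [0, 0, 0.01, 0, 0, 0.128, 0.085], [0, 0, 0, 0, 0, 0, 0.085]]
  ]
}}

```text
time_s: 26.0
tool_pos: [0.5749, 0.4117, 0.1233]
tool_rot: [-179.9, 0.3, 64.9]
force: [0.3, 0.0, -0.2]
grip_width: 0.0848
grasp_force: 0.0
```

Run:
```python
from h import *
D=find('packing_mid',.3,('side',))
for r,m,p,e in D['side']: g,f=fit([(r,m)],PK);print(p,g[:2],np.degrees(g[2]),f)
go(.5743,.414,.011,65.2)
```

```text
0.81 [0.57221713 0.41421709] 61.21061315427647 0.4101312756538391
at [0.5758 0.4128 0.1255] rot [-1.80e+02  1.00e-01  6.52e+01] shift [ 0.0005 -0.0019  0.1145] n 0.115 turn -0.0005 w 0.085 gf 0.0 t 26.1
```

{"fn": "play_rows", "kwargs": {
  "steps": [
    [[0, -0.002, 0.025, 0, 0, 0, 0.085], [0, 0, 0.025, 0, 0, 0, 0.085], [0, 0, 0.025, 0, 0, 0, 0.085], [0, 0, 0.02, 0, 0, 0, 0.085], [0, 0, 0.0115, 0, 0, 0, 0.085], [0, 0, 0.006, 0, 0, 0, 0.085], [0, 0, 0, 0, 0, 0, 0.085], [0, 0, 0, 0, 0, 0, 0.05], [0, 0, 0, 0, 0, 0, 0.05], [0, 0, 0, 0, 0, 0, 0.05], [0, 0, 0, 0, 0, 0, 0.05], [0, 0, 0, 0, 0, 0, 0.05]]
  ],
  "force": 15
}}

```text
time_s: 27.3
tool_pos: [0.5745, 0.415, 0.0146]
tool_rot: [180.0, -0.0, 65.1]
force: [-0.6, -0.7, 0.7]
grip_width: 0.0596
grasp_force: 15.0
```

{"fn": "play_rows", "kwargs": {
  "steps": [
    [[0, 0, 0, 0, 0, 0, 0.05], [0, 0, -0.02, 0, 0, 0, 0.05], [0, 0, -0.04, 0, 0, 0, 0.05], [0, 0, -0.04, 0, 0, 0, 0.05], [0, 0, -0.03, 0, 0, 0, 0.05], [0, 0, -0.01, 0, 0, 0, 0.05], [0, 0, 0, 0, 0, 0, 0.05], [0, 0, 0, 0, 0, 0, 0.05]]
  ]
}}

```text
time_s: 28.1
tool_pos: [0.5734, 0.4144, 0.1522]
tool_rot: [-179.9, 0.1, 65.0]
force: [-0.1, 0.2, -1.4]
grip_width: 0.0597
grasp_force: 15.0
```

Run:
```python
from h import *
p=c2w(-18,28,62);go(p[0],p[1],.16,94.4)
```

```text
at [0.5734 0.4144 0.1522] rot [-1.799e+02  1.000e-01  6.500e+01] shift [-0.4852  0.1326 -0.0078] n 0.503 turn -0.5123 w 0.0597 gf 14.999424666166306 t 28.1
```

{"fn": "play_rows", "kwargs": {
  "steps": [
    [[-0.025, 0.0068, 0, 0, 0, 0, 0.05], [-0.042, 0.0115, 0, 0, 0, 0, 0.05], [-0.046, 0.0126, 0, 0, 0, 0, 0.05], [-0.046, 0.0126, 0, 0, 0, 0, 0.05], [-0.046, 0.0126, 0, 0, 0, 0, 0.05], [-0.046, 0.0126, 0, 0, 0, 0, 0.05], [-0.046, 0.0126, 0, 0, 0, 0, 0.05], [-0.046, 0.0126, 0, 0, 0, 0, 0.05], [-0.046, 0.0126, 0, 0, 0, 0, 0.05], [-0.042, 0.0115, -0.008, 0, 0, 0, 0.05], [-0.034, 0.0092, 0, 0, 0, 0, 0.05], [-0.02, 0.0055, 0, 0, 0, 0, 0.05]]
  ]
}}

```text
time_s: 29.3
tool_pos: [0.4879, -0.0841, 0.1605]
tool_rot: [-179.9, 0.1, 64.8]
force: [-0.3, 0.5, 0.2]
grip_width: 0.0597
grasp_force: 15.0
```

{"fn": "play_rows", "kwargs": {
  "steps": [
    [[0, 0, 0, 0, 0, -0.103, 0.05], [0, 0, 0, 0, 0, -0.103, 0.05], [0, 0, 0, 0, 0, -0.102, 0.05], [0, 0, 0, 0, 0, -0.102, 0.05], [0, 0, 0, 0, 0, -0.102, 0.05], [0, 0, 0, 0, 0, 0, 0.05], [0, 0, 0, 0, 0, 0, 0.05]]
  ]
}}

```text
time_s: 30.0
tool_pos: [0.4891, -0.0807, 0.1609]
tool_rot: [-179.9, 0.0, 94.3]
force: [0.8, -0.4, -0.4]
grip_width: 0.0594
grasp_force: 15.0
```

Run:
```python
from h import *
p=c2w(-18,27,60.6);go(*p,94.4)
r=read_camera('side');im=r['frame'][165:315,250:420,::-1];cv2.imwrite('pics/s3.png',cv2.resize(im,None,fx=4,fy=4,interpolation=cv2.INTER_CUBIC))
```

```text
at [ 0.4891 -0.0807  0.1609] rot [-179.9    0.    94.3] shift [-0.0017 -0.0003  0.1003] n 0.1 turn -0.0024 w 0.0594 gf 14.999386668205261 t 30.0
```

View pics/s3.png

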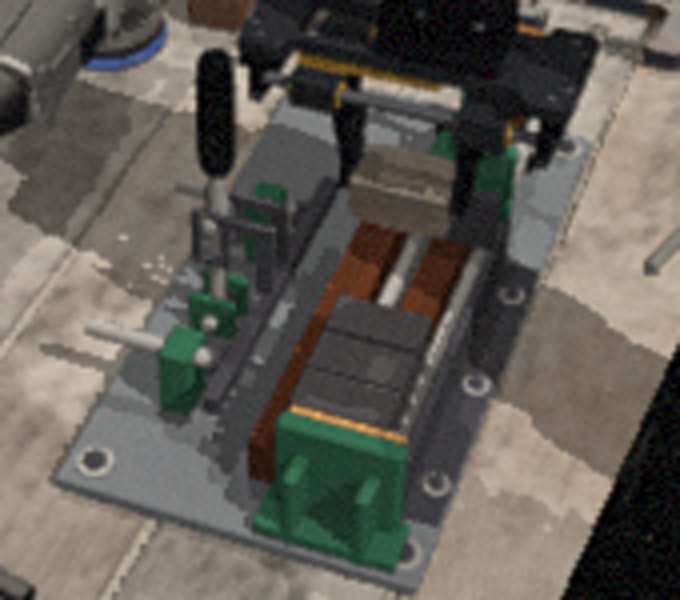

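Three blanks stand in a tidy row at crop (360,350), the packing hangs in the fingers square to the bars. Lower it.

{"fn": "play_rows", "kwargs": {
  "steps": [
    [[-0.0015, 0, 0.02, 0, 0, 0, 0.05], [0, 0, 0.025, 0, 0, 0, 0.05], [0, 0, 0.02, 0, 0, 0, 0.05], [0, 0, 0.018, 0, 0, 0, 0.05], [0, 0, 0.01, 0, 0, 0, 0.05], [0, 0, 0.004, 0, 0, 0, 0.05], [0, 0, 0.002, 0, 0, 0, 0.05], [0, 0, 0.001, 0, 0, 0, 0.05], [0, 0, 0, 0, 0, 0, 0.05]]
  ]
}}

```text
time_s: 30.95
tool_pos: [0.4906, -0.0824, 0.0626]
tool_rot: [179.9, -0.0, 94.4]
force: [0.7, 0.1, -0.4]
grip_width: 0.0592
grasp_force: 15.0
```

{"fn": "play_rows", "kwargs": {
  "steps": [
    [[0, 0, 0, 0, 0, 0, 0.072], [0, 0, 0, 0, 0, 0, 0.072], [0, 0, 0, 0, 0, 0, 0.072], [0, 0, 0, 0, 0, 0, 0.072], [0, 0, -0.02, 0, 0, 0, 0.072], [0, 0, -0.035, 0, 0, 0, 0.072], [0, 0, -0.035, 0, 0, 0, 0.072], [0, 0, -0.05, 0, 0, 0, 0.072], [0, 0, -0.05, 0, 0, 0, 0.072], [0, 0, -0.05, 0, 0, 0, 0.072], [0, 0, 0, 0, 0, 0, 0.072], [0, 0, 0, 0, 0, 0, 0.072]]
  ]
}}

```text
time_s: 32.15
tool_pos: [0.4907, -0.0825, 0.3032]
tool_rot: [179.8, -0.0, 94.4]
force: [0.0, 0.3, 0.0]
grip_width: 0.0723
grasp_force: 0.0
```

Run:
```python
from h import *
go(.5,0,.3,94.4)
A=[]
for c,t,l in(('top',180,265),('side',165,250)):
    r=read_camera(c);A.append(cv2.resize(r['frame'][t:t+140,l:l+200,::-1],None,fx=3,fy=3,interpolation=cv2.INTER_CUBIC)[:,:600])
    for n in('lever','star'):
        for d in silhouettes(c,n)[:2]: ys,xs=np.nonzero(d['pixels']);print(n,c,round(d['p'],2),np.round(d['extent'],1),xs.mean().round(1),ys.mean().round(1))
im=np.vstack(A);cv2.imwrite('pics/c1.png',cv2.resize(im,(428,600)))
```

```text
at [ 0.4907 -0.0825  0.3032] rot [179.8  -0.   94.4] shift [0.0815 0.0155 0.0032] n 0.083 turn -0.0003 w 0.0723 gf 0.0 t 32.15
lever side 0.66 [298.6 179.2 311.6 243.1] 303.6 200.4
star side 0.45 [365.5 177.4 392.3 193.4] 375.9 188.1
```

View pics/c1.png

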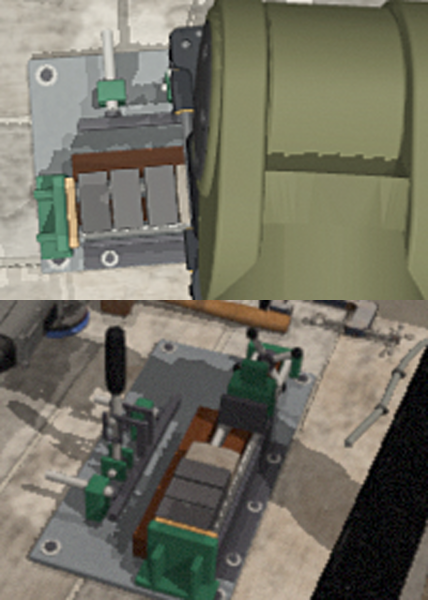

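The row and packing are neatly in place in both views. Now locate the lever grip by triangulation while turning the tool.

{"fn": "play_rows", "kwargs": {
  "steps": [
    [[0, 0, 0, 0, 0, 0.1428, 0.06], [0, 0, 0, 0, 0, 0.1428, 0.06], [0, 0, 0, 0, 0, 0.1428, 0.06], [0, 0, 0, 0, 0, 0.1428, 0.06], [0, 0, 0, 0, 0, 0.1428, 0.06], [0, 0, 0, 0, 0, 0.1428, 0.06], [0, 0, 0, 0, 0, 0.1428, 0.06], [0, 0, 0, 0, 0, 0.1428, 0.06], [0, 0, 0, 0, 0, 0.1428, 0.06], [0, 0, 0, 0, 0, 0.1428, 0.06], [0, 0, 0, 0, 0, 0.1428, 0.06], [0, 0, 0, 0, 0, 0, 0.06]]
  ]
}}

```text
time_s: 33.65
tool_pos: [0.4898, -0.0825, 0.3014]
tool_rot: [180.0, 0.1, 4.3]
force: [0.3, -0.2, -0.0]
grip_width: 0.0601
grasp_force: 0.0
```

Run:
```python
from h import *
from scipy.optimize import least_squares
P={}
rs=read_camera('side');rt=read_camera('top')
f=rs['frame'].astype(int);m=(f.max(2)<45);m[:, :290]=0;m[:,315:]=0;m[:170]=0;m[225:]=0
ys,xs=np.nonzero(m);print('side',xs.min(),xs.max(),ys.min(),ys.max());us=np.array([(xs.mean()),(ys.min()+ys.max())/2])
f=cv2.imread('pics/top0.png').astype(int);m=(f.max(2)<45);m[:, :342]=0;m[:,366:]=0;m[:190]=0;m[226:]=0
ys,xs=np.nonzero(m);print('top',xs.min(),xs.max(),ys.min(),ys.max());ut=np.array([xs.mean(),ys.mean()])
o=least_squares(lambda p:np.r_[proj(rs,[p])[0]-us,proj(rt,[p])[0]-ut],[.6,-.07,.19]);print(o.x,o.fun,w2c(o.x))
p=c2w(100,31,0);go(p[0],p[1],.26,4.4)
q=get_obs()['qpos'];print(q.round(1))
```

```text
side 298 314 178 224
top 344 360 197 214
[ 0.61101516 -0.06995487  0.16211771] [-0.45746922 -0.09079102  0.12465941  0.36231892] [104.63327648  30.10649628]
at [ 0.4899 -0.0825  0.3016] rot [1.8e+02 1.0e-01 4.6e+00] shift [ 0.1171 -0.0037  0.0416] n 0.124 turn 0.0029 w 0.0597 gf 0.0 t 33.75
[-40.3  -4.7  44.6  98.4   3.3  85.  -81.5]
```

{"fn": "play_rows", "kwargs": {
  "steps": [
    [[0.02, -0.001, 0, 0, 0, 0, 0.06], [0.035, -0.001, 0, 0, 0, 0, 0.06], [0.035, -0.001, 0, 0, 0, 0, 0.06], [0.027, 0, 0, 0, 0, 0, 0.06], [0, 0, 0.02, 0, 0, 0, 0.06], [0, 0, 0.035, 0, 0, 0, 0.06], [0, 0, 0.035, 0, 0, 0, 0.06], [0, 0, 0.02, 0, 0, 0, 0.06], [0, 0, 0.012, 0, 0, 0, 0.06], [0, 0, 0, 0, 0, 0, 0.06], [0, 0, 0, 0, 0, 0, 0.06]]
  ]
}}

```text
time_s: 34.85
tool_pos: [0.6072, -0.0706, 0.181]
tool_rot: [180.0, -0.1, 4.4]
force: [-0.2, 0.3, -0.1]
grip_width: 0.0599
grasp_force: 0.0
```

Run:
```python
from h import *
p=c2w(100,30.5,0);go(p[0],p[1],.178,4.4)
A=[]
for c,t,l in(('top',150,265),('side',150,235)):
    r=read_camera(c);A.append(cv2.resize(r['frame'][t:t+120,l:l+160,::-1],(533,400),interpolation=cv2.INTER_CUBIC)[:,:400])
cv2.imwrite('pics/c2.png',np.hstack(A))
```

```text
at [ 0.6072 -0.0706  0.181 ] rot [ 1.8e+02 -1.0e-01  4.4e+00] shift [-0.0007 -0.0007  0.003 ] n 0.003 turn 0.0006 w 0.0599 gf 0.0 t 34.85
```

View pics/c2.png

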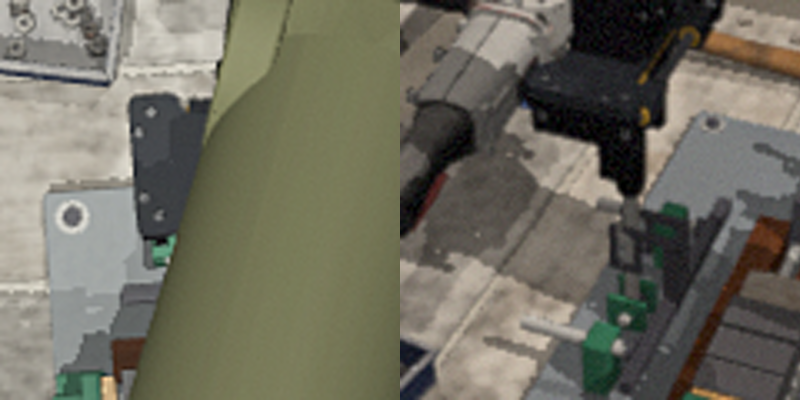

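The near finger covers the grip in the side view at (628,140), so the fingers straddle the lever. Close.

{"fn": "play_rows", "kwargs": {
  "steps": [
    [[0, 0, 0.003, 0, 0, 0, 0.01], [0, 0, 0, 0, 0, 0, 0.01], [0, 0, 0, 0, 0, 0, 0.01], [0, 0, 0, 0, 0, 0, 0.01], [0, 0, 0, 0, 0, 0, 0.01], [0, 0, 0, 0, 0, 0, 0.01], [0, 0, 0, 0, 0, 0, 0.01], [0, 0, 0, 0, 0, 0, 0.01]]
  ],
  "force": 50
}}

```text
time_s: 35.75
tool_pos: [0.6066, -0.07, 0.1771]
tool_rot: [-180.0, -0.0, 4.4]
force: [-0.7, 2.2, 2.0]
grip_width: 0.0238
grasp_force: 50.0
```

{"fn": "play_rows", "kwargs": {
  "steps": [
    [[-0.0052, 0, 0.0001, 0, 0, 0, 0.01], [-0.0052, 0, 0.0002, 0, 0, 0, 0.01], [-0.0051, 0, 0.0004, 0, 0, 0, 0.01], [-0.0051, 0, 0.0005, 0, 0, 0, 0.01], [-0.0051, 0, 0.0007, 0, 0, 0, 0.01], [-0.0051, 0, 0.0009, 0, 0, 0, 0.01], [-0.0051, 0, 0.001, 0, 0, 0, 0.01], [-0.005, 0, 0.0011, 0, 0, 0, 0.01], [-0.005, 0, 0.0013, 0, 0, 0, 0.01], [-0.005, 0, 0.0015, 0, 0, 0, 0.01], [-0.0049, 0, 0.0016, 0, 0, 0, 0.01], [-0.0049, 0, 0.0017, 0, 0, 0, 0.01]]
  ]
}}

```text
time_s: 36.95
tool_pos: [0.5509, -0.0741, 0.168]
tool_rot: [180.0, -0.7, 4.5]
force: [9.5, 3.1, 0.5]
grip_width: 0.024
grasp_force: 50.0
```

Run:
```python
from h import *
o=get_obs();print(w2c(o['tool_pos']),o['tool_pos'],o['force'],o['wrist_torque'],o['grip_width'])
r=read_camera('side');print([(round(d['p'],2),np.round(d['extent'])) for d in silhouettes('side','lever')])
```

```text
[44.37536822 30.57036247] [ 0.55089925 -0.0741153   0.16804597] [9.45769392 3.07985203 0.51746057] [ 0.48868246 -2.43898863  0.00782737] 0.024008593022433838
[(0.73, array([305., 204., 324., 241.]))]
```

{"fn": "play_rows", "kwargs": {
  "steps": [
    [[-0.0048, 0, 0.0019, 0, 0, 0, 0.01], [-0.0047, 0, 0.002, 0, 0, 0, 0.01], [-0.0047, 0, 0.0022, 0, 0, 0, 0.01], [-0.0046, 0, 0.0023, 0, 0, 0, 0.01], [-0.0045, 0, 0.0025, 0, 0, 0, 0.01], [-0.0045, 0, 0.0026, 0, 0, 0, 0.01], [-0.0044, 0, 0.0027, 0, 0, 0, 0.01], [-0.0043, 0, 0.0029, 0, 0, 0, 0.01], [-0.0042, 0, 0.003, 0, 0, 0, 0.01], [-0.0041, 0, 0.0031, 0, 0, 0, 0.01], [-0.004, 0, 0.0032, 0, 0, 0, 0.01], [0, 0, 0, 0, 0, 0, 0.01]]
  ]
}}

```text
time_s: 38.25
tool_pos: [0.5012, -0.0778, 0.1412]
tool_rot: [-179.9, -0.5, 4.4]
force: [0.6, 4.0, 14.9]
grip_width: 0.0235
grasp_force: 50.0
```

Run:
```python
from h import *
o=get_obs();print(w2c(o['tool_pos']),o['tool_pos'],o['force'],o['wrist_torque'],o['grip_width'])
r=read_camera('side');im=r['frame'][165:315,250:420,::-1];cv2.imwrite('pics/s4.png',cv2.resize(im,None,fx=4,fy=4,interpolation=cv2.INTER_CUBIC))
```

```text
[-5.4461418  30.72682162] [ 0.50121258 -0.07778156  0.14120452] [ 0.57905786  4.03522273 14.94068974] [ 0.73103574 -0.40557841  0.10626031] 0.02345115902350628
```

View pics/s4.png

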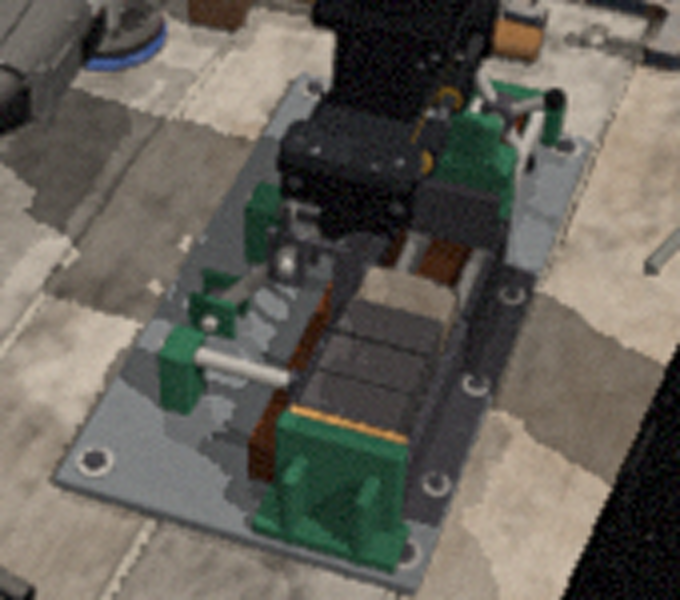

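The pusher is nearly at the row (θ≈0.66). A bit more, watching the force.

{"fn": "play_rows", "kwargs": {
  "steps": [
    [[-0.0027, 0, 0.0012, 0, 0, 0, 0.01], [-0.0027, 0, 0.0013, 0, 0, 0, 0.01], [-0.0026, 0, 0.0015, 0, 0, 0, 0.01], [-0.0026, 0, 0.0017, 0, 0, 0, 0.01], [0, 0, 0, 0, 0, 0, 0.01], [0, 0, 0, 0, 0, 0, 0.01]]
  ]
}}

```text
time_s: 38.9
tool_pos: [0.4951, -0.0783, 0.1363]
tool_rot: [-180.0, -1.1, 4.5]
force: [12.4, 3.6, 8.1]
grip_width: 0.0235
grasp_force: 50.0
```

{"fn": "play_rows", "kwargs": {
  "steps": [
    [[-0.0018, 0, 0.0014, 0, 0, 0, 0.01], [-0.0018, 0, 0.0014, 0, 0, 0, 0.01], [0, 0, 0, 0, 0, 0, 0.01], [0, 0, 0, 0, 0, 0, 0.01]]
  ]
}}

```text
time_s: 39.3
tool_pos: [0.4951, -0.0783, 0.1361]
tool_rot: [-180.0, -1.5, 4.5]
force: [14.7, 5.1, 15.5]
grip_width: 0.0238
grasp_force: 50.0
```

Run:
```python
from h import *
o=get_obs();print(w2c(o['tool_pos']),o['tool_pos'],o['force'],o['wrist_torque'],o['grip_width'])
r=read_camera('side');im=r['frame'][210:300,300:390,::-1];cv2.imwrite('pics/s5.png',cv2.resize(im,None,fx=6,fy=6,interpolation=cv2.INTER_CUBIC))
```

```text
[-11.53796882  30.69221435] [ 0.49514136 -0.07828342  0.13610326] [14.71833976  5.08007578 15.48298209] [ 0.96075892 -3.33191999  0.03875277] 0.02378930361645746
```

View pics/s5.png

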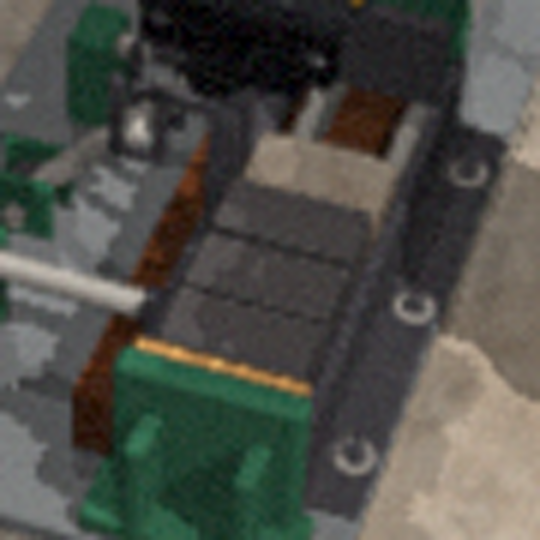

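Row is pressed against the fence: motion stalled at θ≈0.70 while the force rose. Ease back slowly.

{"fn": "play_rows", "kwargs": {
  "steps": [
    [[0.003, 0, -0.0026, 0, 0, 0, 0.01], [0.003, 0, -0.0026, 0, 0, 0, 0.01], [0.0031, 0, -0.0025, 0, 0, 0, 0.01], [0.0032, 0, -0.0024, 0, 0, 0, 0.01], [0.0032, 0, -0.0024, 0, 0, 0, 0.01], [0.0033, 0, -0.0022, 0, 0, 0, 0.01], [0.0033, 0, -0.0021, 0, 0, 0, 0.01], [0.0034, 0, -0.002, 0, 0, 0, 0.01], [0.0035, 0, -0.0019, 0, 0, 0, 0.01], [0.0035, 0, -0.0018, 0, 0, 0, 0.01], [0.0035, 0, -0.0018, 0, 0, 0, 0.01], [0.0036, 0, -0.0017, 0, 0, 0, 0.01]]
  ]
}}

```text
time_s: 40.55
tool_pos: [0.5244, -0.0761, 0.1565]
tool_rot: [-179.9, -0.2, 4.4]
force: [2.3, 2.7, 6.0]
grip_width: 0.0235
grasp_force: 50.0
```

{"fn": "play_rows", "kwargs": {
  "steps": [
    [[0.0036, 0, -0.0017, 0, 0, 0, 0.01], [0.0036, 0, -0.0016, 0, 0, 0, 0.01], [0.0036, 0, -0.0016, 0, 0, 0, 0.01], [0.0036, 0, -0.0015, 0, 0, 0, 0.01], [0.0036, 0, -0.0014, 0, 0, 0, 0.01], [0.0036, 0, -0.0014, 0, 0, 0, 0.01], [0.0036, 0, -0.0013, 0, 0, 0, 0.01], [0.0036, 0, -0.0012, 0, 0, 0, 0.01], [0.0036, 0, -0.0011, 0, 0, 0, 0.01], [0.0036, 0, -0.001, 0, 0, 0, 0.01], [0.0036, 0, -0.0009, 0, 0, 0, 0.01], [0.0036, 0, -0.0008, 0, 0, 0, 0.01]]
  ]
}}

```text
time_s: 41.75
tool_pos: [0.5665, -0.073, 0.1719]
tool_rot: [-179.9, -0.1, 4.4]
force: [0.4, 3.4, 7.8]
grip_width: 0.0237
grasp_force: 50.0
```

{"fn": "play_rows", "kwargs": {
  "steps": [
    [[0.0034, 0, -0.0007, 0, 0, 0, 0.01], [0.0034, 0, -0.0007, 0, 0, 0, 0.01], [0.0034, 0, -0.0006, 0, 0, 0, 0.01], [0.0034, 0, -0.0006, 0, 0, 0, 0.01], [0.0034, 0, -0.0005, 0, 0, 0, 0.01], [0.0034, 0, -0.0004, 0, 0, 0, 0.01], [0.0034, 0, -0.0004, 0, 0, 0, 0.01], [0.0034, 0, -0.0003, 0, 0, 0, 0.01], [0.0034, 0, -0.0002, 0, 0, 0, 0.01], [0.0034, 0, -0.0001, 0, 0, 0, 0.01], [0.0025, 0, 0, 0, 0, 0, 0.01], [0.001, 0, 0, 0, 0, 0, 0.01]]
  ]
}}

```text
time_s: 42.95
tool_pos: [0.6036, -0.0702, 0.1759]
tool_rot: [-180.0, -0.0, 4.4]
force: [-0.3, 3.3, 6.7]
grip_width: 0.0238
grasp_force: 50.0
```

Run:
```python
from h import *
o=get_obs();print(w2c(o['tool_pos']),o['tool_pos'],o['force'],o['wrist_torque'],o['grip_width'])
```

```text
[97.19878284 30.41488616] [ 0.60357891 -0.07021776  0.17591389] [-0.28004283  3.31759904  6.73900497] [0.54498795 0.56717511 0.01990455] 0.023836450369805796
```

{"fn": "play_rows", "kwargs": {
  "steps": [
    [[0.0015, 0, 0, 0, 0, 0, 0.01], [0.0015, 0, 0, 0, 0, 0, 0.01], [0.001, 0, 0, 0, 0, 0, 0.01], [0, 0, 0, 0, 0, 0, 0.01], [0, 0, 0, 0, 0, 0, 0.01]]
  ]
}}

```text
time_s: 43.45
tool_pos: [0.604, -0.0701, 0.1759]
tool_rot: [-179.8, 0.4, 4.4]
force: [-9.1, 4.1, 12.7]
grip_width: 0.0239
grasp_force: 50.0
```

Run:
```python
from h import *
o=get_obs();print(w2c(o['tool_pos']),o['tool_pos'],o['force'],o['wrist_torque'],o['grip_width'])
```

```text
[97.58387166 30.46360039] [ 0.60395913 -0.07013964  0.17594541] [-9.14888469  4.11459151 12.66586387] [0.5819525  2.42940059 0.02793532] 0.023922304212585475
```

{"fn": "play_rows", "kwargs": {
  "steps": [
    [[-0.002, 0, 0, 0, 0, 0, 0.01], [0, 0, 0, 0, 0, 0, 0.05], [0, 0, 0, 0, 0, 0, 0.055], [0, 0, 0, 0, 0, 0, 0.06], [0, 0, 0, 0, 0, 0, 0.06], [0, 0, -0.02, 0, 0, 0, 0.06], [0, 0, -0.035, 0, 0, 0, 0.06], [0, 0, -0.04, 0, 0, 0, 0.06], [0, 0, -0.03, 0, 0, 0, 0.06], [0, 0, 0, 0, 0, 0, 0.06]]
  ]
}}

```text
time_s: 44.45
tool_pos: [0.6072, -0.0718, 0.3047]
tool_rot: [179.9, -0.4, 4.3]
force: [0.5, -0.8, -0.3]
grip_width: 0.06
grasp_force: 0.0
```

Run:
```python
from h import *
r0=None
# lug: green pixels of sliding jaw in side/top from initial pictures
for c,box_ in(('top',(405,250,432,290)),('side',(350,188,385,215))):
    f=cv2.imread(f'pics/{c}0.png').astype(int);b,g,r=f[...,0],f[...,1],f[...,2]
    m=(g>r*1.3)&(g>b*1.1)&(g>60);l,t,R,B=box_;s=m[t:B,l:R];ys,xs=np.nonzero(s);print(c,xs.min()+l,xs.max()+l,ys.min()+t,ys.max()+t)
    for row in s.astype(int): print(''.join('.#'[v] for v in row))
o=read_camera('top')
for u in((417,268),(421,267)): print(w2c(ray(o,u,.12)))
```

```text
top 407 431 256 284
...........................
...........................
...........................
...........................
...........................
...........................
................######.....
........###############....
....###################....
..#####################....
....###################....
.....##################....
.....###################...
....#######################
..#########################
....#######################
.....######################
......#####################
.......####################
.......####################
.......####################
.......####################
.......####################
.......####################
......#####################
......#####################
......###################..
......###################..
...######################..
......###################..
......###################..
.......##################..
.......################....
......############.........
...###.....................
...........................
...........................
...........................
................
[... 390 characters left out ...]
........##...#######..........
..........##.####.##.####..........
.........###.####.####.##..........
.........###.#..#########..........
........####.###..##.######........
.......###########.#...######......
.......############..########......
.......######################......
.......######################......
.......######################......
........####################.......
........#####.##############.......
..........#.#.###.##########.......
............########.###.###.......
..................##########.......
....................#.#.####.......
........................####.......
.........................###.......
[-25.86352062 -94.37517043]
[ -24.46554314 -102.90598632]
```

{"fn": "play_rows", "kwargs": {
  "steps": [
    [[-0.008, 0.011, 0, 0, 0, 0, 0.03], [-0.018, 0.024, 0, 0, 0, 0, 0], [-0.025, 0.034, 0, 0, 0, 0, 0], [-0.025, 0.034, 0, 0, 0, 0, 0], [-0.025, 0.034, 0, 0, 0, 0, 0], [-0.018, 0.024, 0, 0, 0, 0, 0], [-0.006, 0.009, 0, 0, 0, 0, 0], [0, 0, 0, 0, 0, 0, 0]]
  ]
}}

```text
time_s: 45.3
tool_pos: [0.4917, -0.2513, 0.2992]
tool_rot: [-179.9, 0.1, 4.2]
force: [0.2, 0.8, 0.2]
grip_width: 0.0048
grasp_force: 0.0
```

{"fn": "play_rows", "kwargs": {
  "steps": [
    [[0, 0, 0, 0, 0, -0.1428, 0], [0, 0, 0, 0, 0, -0.1428, 0], [0, 0, 0, 0, 0, -0.1428, 0], [0, 0, 0, 0, 0, -0.1428, 0], [0, 0, 0, 0, 0, -0.1428, 0], [0, 0, 0, 0, 0, -0.1428, 0], [0, 0, 0, 0, 0, -0.1428, 0], [0, 0, 0, 0, 0, -0.1428, 0], [0, 0, 0, 0, 0, -0.1428, 0], [0, 0, 0, 0, 0, -0.1428, 0], [0, 0, 0, 0, 0, -0.1428, 0], [0, 0, 0, 0, 0, 0, 0]]
  ]
}}

```text
time_s: 46.5
tool_pos: [0.4945, -0.2473, 0.2991]
tool_rot: [-179.9, -0.0, 94.6]
force: [0.7, 0.8, -1.3]
grip_width: 0.0004
grasp_force: 0.0
```

Run:
```python
from h import *
p=c2w(-25,-138,95);go(*p,94.4)
rs=read_camera('side');print('lug top',w2c(ray(rs,(369.5,194),.12)), 'side front-top edge',w2c(ray(rs,(369,196),.12)))
for y in(-105,-110,-115): print(y,proj(rs,[c2w(-42,y+7,120),c2w(-8,y+7,120),c2w(-42,y-7,120),c2w(-8,y-7,120),c2w(-42,y+7,86),c2w(-8,y+7,86)]).round(1).tolist())
im=rs['frame'][165:225,330:410,::-1];cv2.imwrite('pics/s6.png',cv2.resize(im,None,fx=8,fy=8,interpolation=cv2.INTER_CUBIC))
print(get_obs()['qpos'].round(1))
```

```text
at [ 0.4945 -0.2473  0.2991] rot [-179.9   -0.    94.6] shift [-2.000e-04  1.000e-04  2.041e-01] n 0.204 turn 0.0036 w 0.0004 gf 0.0 t 46.5
lug top [ -30.0595538  -109.68078029] side front-top edge [ -31.12913353 -100.88120044]
-105 [[372.7, 197.6], [360.3, 194.7], [374.1, 194.5], [361.8, 191.7], [371.4, 207.5], [359.3, 204.6]]
-110 [[373.2, 196.5], [360.8, 193.6], [374.6, 193.4], [362.3, 190.6], [371.9, 206.4], [359.8, 203.5]]
-115 [[373.7, 195.4], [361.4, 192.5], [375.0, 192.3], [362.8, 189.5], [372.4, 205.3], [360.3, 202.4]]
[-20.7   5.7  48.4  91.6  -4.3  84.7  32.4]
```

View pics/s6.png

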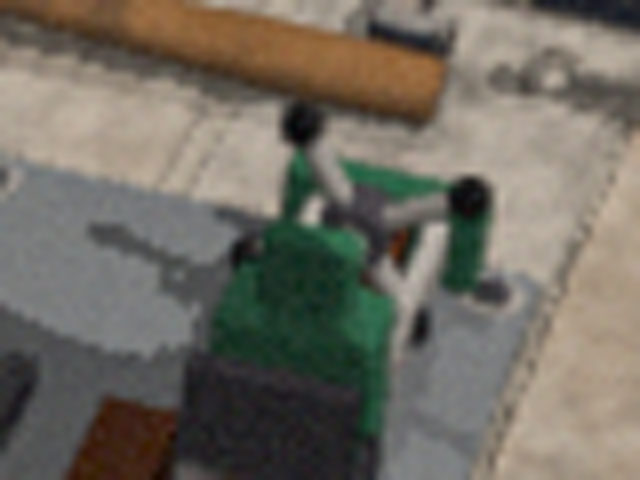

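The lug is at crop (310,255) and the star balls at (300,122), (468,195), i.e. star about 30–45° off. Lower behind the lug.

{"fn": "play_rows", "kwargs": {
  "steps": [
    [[0, 0.002, 0.03, 0, 0, 0, 0], [0, 0, 0.045, 0, 0, 0, 0], [0, 0, 0.045, 0, 0, 0, 0], [0, 0, 0.04, 0, 0, 0, 0], [0, 0, 0.03, 0, 0, 0, 0], [0, 0, 0.014, 0, 0, 0, 0], [0, 0, 0, 0, 0, 0, 0], [0, 0, 0, 0, 0, 0, 0]]
  ]
}}

```text
time_s: 47.35
tool_pos: [0.4965, -0.2496, 0.0972]
tool_rot: [179.9, 0.0, 94.4]
force: [0.7, 0.7, 0.7]
grip_width: 0.0005
grasp_force: 0.0
```

```bash
cat >> h.py <<'E'
def star(u1,u2,cam='side',y0=-186,s0=.7):
    """two neighbouring ball pixels (spoke at angle s, spoke at s-pi/2) -> hub y, angle, dx"""
    from scipy.optimize import least_squares
    r=read_camera(cam)
    def f(p):
        B=[c2w(-25+p[2]+45*np.sin(a),p[0],68+45*np.cos(a)) for a in(p[1],p[1]-np.pi/2)]
        return np.r_[(proj(r,B)-[u1,u2]).ravel(),p[2]*.1]
    o=least_squares(f,[y0,s0,0]);print('star y,angle,dx',o.x.round(2),'res',o.fun.round(2))
E
python3 - <<'E'
from h import *
star((330+300/8,165+122/8),(330+468/8,165+195/8))
go(*c2w(-25,-138,95),94.4)
E
```

```text
star y,angle,dx [-185.91    0.55   -3.01] res [ 0.09 -0.01 -0.17 -0.02 -0.3 ]
at [ 0.4969 -0.2499  0.0978] rot [1.798e+02 1.000e-01 9.440e+01] shift [ 0.0026 -0.0021  0.0028] n 0.004 turn -0.0008 w 0.0002 gf 0.0 t 47.4
```

{"fn": "play_rows", "kwargs": {
  "steps": [
    [[0.006, -0.001, 0.002, 0, 0, 0, 0], [0.006, -0.001, 0, 0, 0, 0, 0], [0.006, 0, 0, 0, 0, 0, 0], [0.006, 0, 0, 0, 0, 0, 0], [0.006, 0, 0, 0, 0, 0, 0], [0.006, 0, 0, 0, 0, 0, 0], [0.006, 0, 0, 0, 0, 0, 0], [0.006, 0, 0, 0, 0, 0, 0]]
  ]
}}

```text
time_s: 48.2
tool_pos: [0.4907, -0.204, 0.0952]
tool_rot: [179.8, 0.2, 94.3]
force: [2.2, -5.8, -1.7]
grip_width: 0.0008
grasp_force: 3.2
```

Run:
```python
from h import *
o=get_obs();print(w2c(o['tool_pos']),o['tool_pos'],o['force'],o['wrist_torque'])
r=read_camera('side');im=r['frame'][180:300,290:410,::-1];cv2.imwrite('pics/s7.png',cv2.resize(im,None,fx=5,fy=5,interpolation=cv2.INTER_CUBIC))
```

```text
[-25.57909647 -94.32567473] [ 0.49073287 -0.20401008  0.09520005] [ 2.15013905 -5.75971891 -1.72435784] [-1.48201413 -0.36986703  0.00329751]
```

View pics/s7.png

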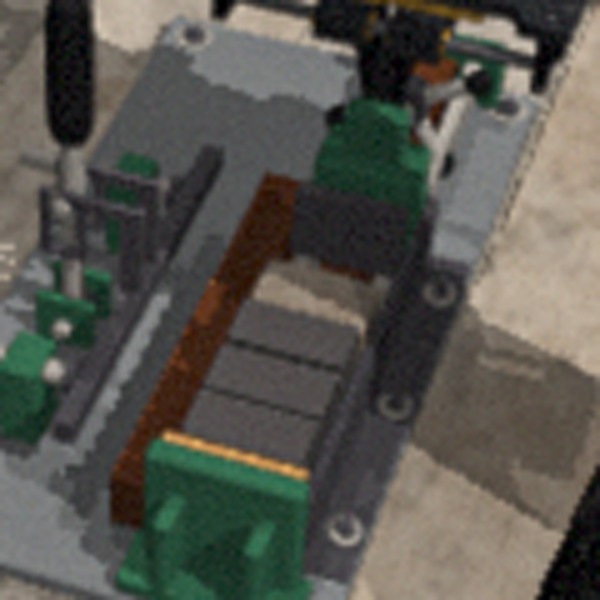

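The jaw slides with 5.8 N; the row is flush on the fence, lever at rest. Continue.

{"fn": "play_rows", "kwargs": {
  "steps": [
    [[0.006, 0, 0, 0, 0, 0, 0], [0.006, 0, 0, 0, 0, 0, 0], [0.006, 0, 0, 0, 0, 0, 0], [0.006, 0, 0, 0, 0, 0, 0], [0.006, 0, 0, 0, 0, 0, 0], [0.005, 0, 0, 0, 0, 0, 0], [0.005, 0, 0, 0, 0, 0, 0]]
  ]
}}

```text
time_s: 48.95
tool_pos: [0.4878, -0.1643, 0.0952]
tool_rot: [179.8, 0.2, 94.3]
force: [2.8, -8.9, -0.9]
grip_width: 0.0006
grasp_force: 4.0
```

{"fn": "play_rows", "kwargs": {
  "steps": [
    [[0.002, 0, 0, 0, 0, 0, 0], [0.002, 0, 0, 0, 0, 0, 0], [0.002, 0, 0, 0, 0, 0, 0]]
  ]
}}

```text
time_s: 49.25
tool_pos: [0.4874, -0.1591, 0.0952]
tool_rot: [179.8, 0.3, 94.3]
force: [2.3, -8.5, -2.1]
grip_width: 0.0005
grasp_force: 4.4
```

{"fn": "play_rows", "kwargs": {
  "steps": [
    [[0.002, 0, 0, 0, 0, 0, 0], [0.002, 0, 0, 0, 0, 0, 0]]
  ]
}}

```text
time_s: 49.45
tool_pos: [0.4871, -0.1558, 0.0952]
tool_rot: [179.8, 0.3, 94.3]
force: [3.2, -9.4, -1.2]
grip_width: 0.0003
grasp_force: 4.9
```

{"fn": "play_rows", "kwargs": {
  "steps": [
    [[0.002, 0, 0, 0, 0, 0, 0], [0.002, 0, 0, 0, 0, 0, 0], [0, 0, 0, 0, 0, 0, 0]]
  ]
}}

```text
time_s: 49.75
tool_pos: [0.487, -0.1537, 0.0953]
tool_rot: [179.7, 0.5, 94.2]
force: [3.7, -13.2, -3.2]
grip_width: 0.0007
grasp_force: 6.8
```

{"fn": "play_rows", "kwargs": {
  "steps": [
    [[0.002, 0, 0, 0, 0, 0, 0], [0.002, 0, 0, 0, 0, 0, 0], [0, 0, 0, 0, 0, 0, 0]]
  ]
}}

```text
time_s: 50.05
tool_pos: [0.487, -0.1536, 0.0954]
tool_rot: [179.7, 0.8, 94.1]
force: [4.9, -21.3, -7.6]
grip_width: 0.0003
grasp_force: 10.8
```

Run:
```python
from h import *
o=get_obs();print(w2c(o['tool_pos']),o['tool_pos'],o['force'],o['wrist_torque'])
r=read_camera('side');im=r['frame'][180:300,290:410,::-1];cv2.imwrite('pics/s8.png',cv2.resize(im,None,fx=5,fy=5,interpolation=cv2.INTER_CUBIC))
```

```text
[-25.47855518 -43.74950853] [ 0.48695296 -0.15357526  0.09542457] [  4.90287197 -21.26505082  -7.62323946] [-4.76637271e+00 -1.11347201e+00 -4.69221795e-03]
```

View pics/s8.png

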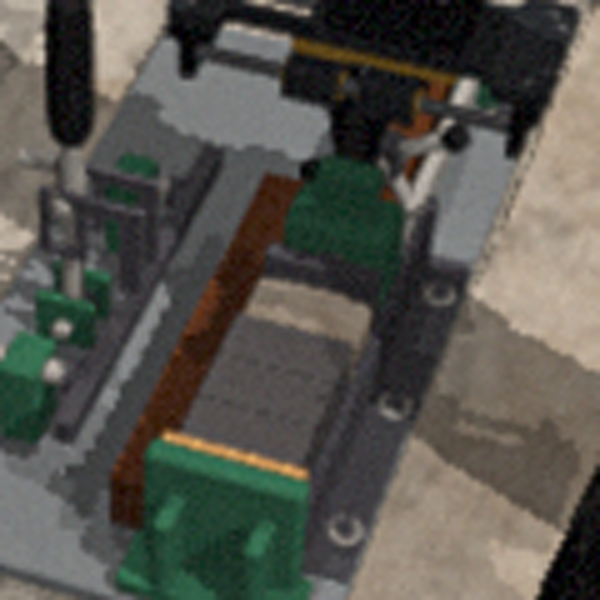

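Row is closed up (no gaps at (270,375), plate on the packing). Back off, rise, and take a numeric baseline of jaw and star.

{"fn": "play_rows", "kwargs": {
  "steps": [
    [[-0.004, 0, 0, 0, 0, 0, 0], [-0.004, 0, 0, 0, 0, 0, 0], [0, 0, -0.02, 0, 0, 0, 0], [0, 0, -0.035, 0, 0, 0, 0], [0, 0, -0.045, 0, 0, 0, 0], [-0.025, -0.03, -0.05, 0, 0, 0, 0], [-0.03, -0.042, -0.02, 0, 0, 0, 0], [0, 0, 0, 0, 0, 0, 0], [0, 0, 0, 0, 0, 0, 0]]
  ]
}}

```text
time_s: 51.0
tool_pos: [0.4279, -0.203, 0.2524]
tool_rot: [179.8, -0.2, 94.3]
force: [-0.2, 0.0, -0.7]
grip_width: 0.0006
grasp_force: 0.0
```

```bash
cat >> h.py <<'E'
def jawfeat():
    r=read_camera('side');f=cv2.GaussianBlur(r['frame'],(3,3),0).astype(int);R,G,B=f[...,0],f[...,1],f[...,2]
    m=((G>R*1.25)&(G>B*1.05)&(G>35));u,v=proj(r,[c2w(-28,-27,100)])[0].round().astype(int)
    t,l=v-22,u-24;s=m[t:t+44,l:l+48].astype(int);print('roi',l,t)
    for i,row in enumerate(s): print(t+i,''.join('.#'[k] for k in row))
    for n in('star','jaw','plate'):
        for d in silhouettes('side',n)[:2]:
            ys,xs=np.nonzero(d['pixels']);print(n,round(d['p'],2),np.round(d['extent'],1),xs.mean().round(2),ys.mean().round(2))
    return r
def balls(r,y=-102):
    """dark star balls in the side picture near the hub"""
    f=r['frame'].astype(int);u,v=proj(r,[c2w(-28,y,68)])[0].round().astype(int)
    m=(f.max(2)<48).astype(np.uint8);w=np.zeros_like(m);w[v-34:v+34,u-34:u+34]=m[v-34:v+34,u-34:u+34]
    n,L,st,ce=cv2.connectedComponentsWithStats(w);print('hub px',u,v,[(ce[i].round(1).tolist(),int(st[i,4])) for i in range(1,n) if 8<st[i,4]<90])
E
python3 - <<'E'
from h import *
r=jawfeat();balls(r);go(*c2w(-98,-102,85),94.4)
for s in(.45,.55,.65): print(s,proj(r,[c2w(-28+45*np.sin(a),-102,68+45*np.cos(a)) for a in(s,s-np.pi/2)]).round(1).tolist())
cv2.imwrite('pics/base.png',r['frame'][:,:,::-1])
E
```

```text
roi 335 196
196 ................................................
197 ................................................
198 ................................................
199 ................................................
200 ................................................
201 ................................................
202 ................................................
203 ................................................
204 ................................................
205 ................................................
206 ................................................
207 ................................................
208 ................................................
209 ................................................
210 .....................#..........................
211 ...................#####..#.....................
212 ..................###########...................
213 ..................#############.................
214 ..................##############................
215 ..................##############................
216 ................########
[... 1183 characters left out ...]
.......
239 ...............................#................
star 0.5 [351.1 195.3 386.7 220.5] 367.8 207.97
star 0.25 [337.6 231.1 367.3 242. ] 355.18 234.62
jaw 0.73 [343.9 197.2 383.6 243.8] 360.65 221.15
jaw 0.69 [335.8 240.7 358.3 259.6] 347.75 249.81
plate 0.57 [339.  229.6 367.9 239.8] 353.98 234.03
hub px 366 211 [([358.9, 198.0], 22), ([380.5, 207.2], 20), ([367.6, 211.0], 39), ([351.6, 213.9], 17), ([375.3, 233.5], 80), ([353.5, 235.1], 56)]
at [ 0.4284 -0.2018  0.2507] rot [-179.9   -0.    94.5] shift [-0.0146 -0.0104  0.1657] n 0.167 turn 0.0019 w 0.0005 gf 0.0 t 51.2
0.45 [[360.5, 197.2], [381.4, 208.4]]
0.55 [[359.1, 197.5], [380.8, 207.1]]
0.65 [[357.7, 198.0], [380.0, 205.8]]
```

{"fn": "play_rows", "kwargs": {
  "steps": [
    [[-0.0146, -0.0104, 0.03, 0, 0, 0, 0], [0, 0, 0.04, 0, 0, 0, 0], [0, 0, 0.04, 0, 0, 0, 0], [0, 0, 0.035, 0, 0, 0, 0], [0, 0, 0.02, 0, 0, 0, 0], [0, 0, 0, 0, 0, 0, 0], [0, 0, 0, 0, 0, 0, 0]]
  ]
}}

```text
time_s: 51.9
tool_pos: [0.419, -0.2184, 0.0865]
tool_rot: [-179.9, 0.0, 94.4]
force: [0.4, 0.2, 0.0]
grip_width: 0.0008
grasp_force: 0.0
```

{"fn": "play_rows", "kwargs": {
  "steps": [
    [[0, 0.01, 0, 0, 0, 0, 0], [0, 0.009, -0.001, 0, 0, 0, 0], [0, 0.009, -0.002, 0, 0, 0, 0], [0, 0.009, -0.002, 0, 0, 0, 0], [0, 0.008, -0.002, 0, 0, 0, 0], [0, 0.008, -0.002, 0, 0, 0, 0], [0, 0.008, -0.002, 0, 0, 0, 0], [0, 0.007, -0.002, 0, 0, 0, 0], [0, 0, 0, 0, 0, 0, 0]]
  ]
}}

```text
time_s: 52.8
tool_pos: [0.4886, -0.2127, 0.1]
tool_rot: [179.9, 0.0, 94.5]
force: [-0.3, 0.3, -0.5]
grip_width: 0.0005
grasp_force: 0.0
```

Run:
```python
from h import *
o=get_obs();print(w2c(o['tool_pos']),o['tool_pos'],o['force'])
r=read_camera('side');balls(r)
```

```text
[ -28.3587451  -102.86304374] [ 0.48861639 -0.21273554  0.09996875] [-0.34078756  0.34959712 -0.50812448]
hub px 366 211 [([336.1, 177.8], 9), ([393.2, 178.8], 56), ([381.3, 210.9], 20), ([350.4, 213.4], 16), ([344.7, 222.7], 31)]
```

{"fn": "play_rows", "kwargs": {
  "steps": [
    [[0, 0.005, 0, 0, 0, 0, 0], [0, 0.005, 0, 0, 0, 0, 0], [0, 0.002, 0, 0, 0, 0, 0], [0, 0, 0, 0, 0, 0, 0], [0, -0.004, -0.01, 0, 0, 0, 0], [0, 0, -0.04, 0, 0, 0, 0], [0, -0.04, -0.02, 0, 0, 0, 0], [0, -0.04, 0, 0, 0, 0, 0], [0, 0, 0, 0, 0, 0, 0]]
  ]
}}

```text
time_s: 53.75
tool_pos: [0.4117, -0.2204, 0.1712]
tool_rot: [179.7, -0.3, 94.1]
force: [-0.7, -0.0, -0.5]
grip_width: 0.0006
grasp_force: 0.0
```

Run:
```python
from h import *
r=jawfeat();balls(r);go(*c2w(-92,-102,85),94.4)
cv2.imwrite('pics/q1.png',r['frame'][:,:,::-1])
```

```text
roi 335 196
196 ................................................
197 ................................................
198 ................................................
199 ................................................
200 ................................................
201 ................................................
202 ................................................
203 ................................................
204 ................................................
205 ................................................
206 ................................................
207 ................................................
208 ................................................
209 ................................................
210 ....................####........................
211 ...................############.................
212 ...................##############...............
213 ...................##############...............
214 ..................###############...............
215 .................################...............
216 ................########
[... 995 characters left out ...]
...................###..............
236 ...............................###..............
237 ...............................##...............
238 ...............................##...............
239 ...............................#................
star 0.46 [357.3 195.  385.4 218.4] 368.39 208.24
star 0.23 [264.2 178.  394.4 315.1] 331.98 244.25
jaw 0.73 [342.3 198.5 382.9 244.6] 360.46 221.49
plate 0.56 [340.  226.9 368.5 240.5] 354.64 233.77
hub px 366 211 [([398.2, 181.8], 25), ([358.1, 199.1], 22), ([380.0, 208.0], 21), ([368.3, 212.8], 34), ([353.6, 234.6], 73)]
at [ 0.4161 -0.2188  0.1702] rot [179.9   0.   94.4] shift [0.0013 0.0091 0.0852] n 0.086 turn 0.0002 w 0.0003 gf 0.0 t 53.95
```

{"fn": "play_rows", "kwargs": {
  "steps": [
    [[0, 0.009, 0.04, 0, 0, 0, 0], [0, 0, 0.045, 0, 0, 0, 0], [0, 0, 0, 0, 0, 0, 0], [0, 0.01, 0, 0, 0, 0, 0], [0, 0.01, -0.001, 0, 0, 0, 0], [0, 0.01, -0.002, 0, 0, 0, 0], [0, 0.01, -0.002, 0, 0, 0, 0], [0, 0.01, -0.003, 0, 0, 0, 0], [0, 0.01, -0.003, 0, 0, 0, 0], [0, 0.008, -0.003, 0, 0, 0, 0], [0, 0.006, -0.001, 0, 0, 0, 0], [0, 0.002, 0, 0, 0, 0, 0]]
  ]
}}

```text
time_s: 55.15
tool_pos: [0.5008, -0.2118, 0.0999]
tool_rot: [180.0, 0.0, 94.5]
force: [-2.0, 0.2, 0.4]
grip_width: 0.0005
grasp_force: 0.9
```

{"fn": "play_rows", "kwargs": {
  "steps": [
    [[0, 0, 0, 0, 0, 0, 0], [0, -0.004, -0.01, 0, 0, 0, 0], [0, 0, -0.04, 0, 0, 0, 0], [0, -0.04, -0.02, 0, 0, 0, 0], [0, -0.04, 0, 0, 0, 0, 0], [0, 0, 0, 0, 0, 0, 0]]
  ]
}}

```text
time_s: 55.75
tool_pos: [0.4124, -0.22, 0.171]
tool_rot: [179.7, -0.4, 94.2]
force: [-0.1, 0.4, 0.3]
grip_width: 0.0004
grasp_force: 0.0
```

```bash
cat >> h.py <<'E'
def lugshift(cur,ref,win=(345,206,375,230)):
    l,t,R,B=win;g=lambda f:cv2.cvtColor(f,cv2.COLOR_BGR2GRAY).astype(np.float32)
    a,b=g(ref),g(cur)
    big=cv2.resize(b[t-6:B+6,l-6:R+6],None,fx=10,fy=10,interpolation=cv2.INTER_CUBIC);tm=cv2.resize(a[t:B,l:R],None,fx=10,fy=10,interpolation=cv2.INTER_CUBIC)
    q=cv2.matchTemplate(big,tm,cv2.TM_CCOEFF_NORMED);_,v,_,p=cv2.minMaxLoc(q);return (p[0]/10-6,p[1]/10-6,round(v,3))
W=dict(lug=(350,208,370,219),block=(346,220,372,229),fixed=(322,262,352,300),star=(362,203,375,216))
def report(name):
    r=read_camera('side');c=r['frame'][:,:,::-1].copy();cv2.imwrite(f'pics/{name}.png',c);balls(r)
    for k in('base','q1','q2','q3'):
        ref=cv2.imread(f'pics/{k}.png')
        if ref is not None and k!=name: print(name,'vs',k,{n:lugshift(c,ref,w) for n,w in W.items()})
E
python3 - <<'E'
from h import *
q=cv2.imread('pics/q1.png');b=cv2.imread('pics/base.png');print('q1 vs base',{n:lugshift(q,b,w) for n,w in W.items()})
report('q2');go(*c2w(-92,-102,85),94.4)
r=read_camera('side')
p0=proj(r,[c2w(-28,-27,120),c2w(-28,-31.2,119.8),c2w(-28,-30,68)]);print('full lean lug shift',(p0[1]-p0[0]).round(2))
E
```

```text
q1 vs base {'lug': (0.2999999999999998, 0.5999999999999996, 0.764), 'block': (0.20000000000000018, -0.5999999999999996, 0.936), 'fixed': (0.0, 0.0, 0.99), 'star': (-0.20000000000000018, 0.7999999999999998, 0.884)}
hub px 366 211 [([398.1, 181.7], 30), ([357.8, 199.6], 24), ([379.9, 208.0], 20), ([369.7, 214.9], 20), ([354.0, 234.6], 75)]
q2 vs base {'lug': (0.40000000000000036, 0.20000000000000018, 0.565), 'block': (0.40000000000000036, -1.0, 0.925), 'fixed': (0.0, 0.0, 0.991), 'star': (-0.2999999999999998, 1.0999999999999996, 0.76)}
q2 vs q1 {'lug': (0.2999999999999998, 0.0, 0.877), 'block': (0.09999999999999964, -0.40000000000000036, 0.951), 'fixed': (0.0, 0.0, 0.99), 'star': (0.0, 0.09999999999999964, 0.924)}
at [ 0.4149 -0.219   0.1709] rot [179.6  -0.3  94.3] shift [0.0014 0.0103 0.0859] n 0.087 turn -0.0021 w 0.0004 gf 0.0 t 55.8
full lean lug shift [ 0.46 -0.94][ WARN:0@1.727] global loadsave.cpp:275 findDecoder imread_('pics/q3.png'): can't open/read file: check file path/integrity
```

{"fn": "play_rows", "kwargs": {
  "steps": [
    [[0, 0.009, 0.04, 0, 0, 0, 0], [0, 0.001, 0.045, 0, 0, 0, 0], [0, 0, 0, 0, 0, 0, 0], [0, 0.01, 0, 0, 0, 0, 0], [0, 0.01, -0.001, 0, 0, 0, 0], [0, 0.01, -0.002, 0, 0, 0, 0], [0, 0.01, -0.002, 0, 0, 0, 0], [0, 0.01, -0.003, 0, 0, 0, 0], [0, 0.01, -0.003, 0, 0, 0, 0], [0, 0.008, -0.003, 0, 0, 0, 0], [0, 0.006, -0.001, 0, 0, 0, 0], [0, 0.003, 0, 0, 0, 0, 0]]
  ]
}}

```text
time_s: 57.05
tool_pos: [0.504, -0.2115, 0.1001]
tool_rot: [180.0, 0.0, 94.5]
force: [-3.1, -0.3, 0.5]
grip_width: 0.0006
grasp_force: 0.8
```

{"fn": "play_rows", "kwargs": {
  "steps": [
    [[0, 0, 0, 0, 0, 0, 0], [0, -0.004, -0.01, 0, 0, 0, 0], [0, 0, -0.04, 0, 0, 0, 0], [0, -0.04, -0.02, 0, 0, 0, 0], [0, -0.04, 0, 0, 0, 0, 0], [0, 0, 0, 0, 0, 0, 0]]
  ]
}}

```text
time_s: 57.65
tool_pos: [0.4155, -0.2198, 0.1711]
tool_rot: [179.6, -0.5, 94.2]
force: [0.5, -0.6, 0.3]
grip_width: 0.0004
grasp_force: 0.0
```

```bash
python3 - 2>/dev/null <<'E'
from h import *
report('q3');go(*c2w(-92,-102,85),94.4)
E
```

```text
hub px 366 211 [([397.5, 181.7], 42), ([357.0, 200.0], 21), ([378.4, 206.2], 31), ([369.4, 213.7], 25), ([353.7, 234.5], 74)]
q3 vs base {'lug': (0.7000000000000002, -0.2999999999999998, 0.456), 'block': (0.5, -1.5, 0.921), 'fixed': (0.0, 0.0, 0.99), 'star': (-0.09999999999999964, 0.5999999999999996, 0.754)}
q3 vs q1 {'lug': (0.40000000000000036, -0.2999999999999998, 0.778), 'block': (0.20000000000000018, -0.7999999999999998, 0.941), 'fixed': (0.0, 0.0, 0.99), 'star': (0.09999999999999964, -0.40000000000000036, 0.911)}
q3 vs q2 {'lug': (0.09999999999999964, -0.20000000000000018, 0.933), 'block': (0.0, -0.40000000000000036, 0.954), 'fixed': (0.0, 0.0, 0.991), 'star': (0.09999999999999964, -0.5, 0.962)}
at [ 0.418  -0.2186  0.1709] rot [179.6  -0.4  94.3] shift [0.0013 0.0072 0.0859] n 0.086 turn -0.0021 w 0.0004 gf 0.0 t 57.7
```

```bash
python3 - 2>/dev/null <<'E'
from h import *
from scipy.optimize import least_squares
r=read_camera('side')
for n,a,b in(('base',(358.9,198.0),(380.5,207.2)),('q1',(358.1,199.1),(380.0,208.0)),('q2',(357.8,199.6),(379.9,208.0)),('q3',(357.0,200.0),(378.4,206.2))):
    f=lambda p:np.r_[(proj(r,[c2w(-28+p[2]+45*np.sin(t),-102,68+p[1]+45*np.cos(t)) for t in(p[0],p[0]-np.pi/2)])-[a,b]).ravel()]
    o=least_squares(f,[.6,0,0]);print(n,'s,dz,dx',o.x.round(2),o.fun.round(2))
# top edge rows of the lug / lower edge of the block, sub-pixel from the green-ness profile, columns 355-363
for n in('base','q1','q2','q3'):
    f=cv2.imread(f'pics/{n}.png').astype(float);g=f[...,1]-f[...,2]
    p=g[200:240,355:364].mean(1);print(n,p.round(0).astype(int).tolist())
for pv in(35,45):
  for h in(68,86,120):
    for yy in(-20,-27,-45):
        pass
P=lambda y,z:proj(r,[c2w(-28,y,z)])[0]
for pz in(35,45):
    c,s=np.cos(.06),np.sin(.06);rot=lambda y,z:(-27+(y+27)*c-(z-pz)*s,pz+(y+27)*s+(z-pz)*c)
    for k,q in dict(lugtop=(-27,120),blockfront=(-9,86),hub=(-102,68)).items(): print(pz,k,(P(*rot(*q))-P(*q)).round(2))
E
```

```text
base s,dz,dx [ 0.57 -1.23  0.1 ] [-0.12 -0.05  0.12  0.05]
q1 s,dz,dx [ 0.59 -5.08  0.87] [-0.02 -0.01  0.02  0.01]
q2 s,dz,dx [ 0.62 -6.25  0.42] [-0. -0.  0.  0.]
q3 s,dz,dx [ 0.73 -5.27  0.36] [-0.62 -0.1   0.6   0.13]
base [0, -1, -1, -1, 1, -1, -1, -1, -2, -2, 0, 25, 48, 55, 50, 39, 34, 32, 31, 30, 31, 33, 32, 38, 44, 49, 45, 39, 36, 33, 24, 14, 6, -3, -4, -1, -2, -3, -5, -8]
q1 [-2, 0, -1, -2, -1, 0, 1, -1, -3, 0, 18, 46, 56, 48, 39, 33, 33, 32, 33, 32, 33, 34, 35, 42, 48, 48, 43, 37, 34, 27, 18, 11, -3, -4, -2, -2, -1, -1, -3, -9]
q2 [0, 1, -2, -2, 0, -1, 0, 0, -1, 3, 33, 54, 52, 43, 36, 34, 33, 33, 34, 34, 34, 35, 39, 46, 49, 47, 40, 36, 31, 22, 14, 6, -3, -3, -1, -2, 0, -1, -4, -8]
q3 [-1, -1, -2, -2, -2, -1, -1, -1, 0, 13, 43, 54, 48, 40, 34, 36, 33, 33, 36, 32, 32, 36, 44, 48, 49, 45, 38, 36, 31, 18, 15, 6, -4, -2, -1, 0, -2, 0, -3, -9]
35 lugtop [ 0.56 -1.16]
35 blockfront [ 0.37 -1.04]
35 hub [0.03 0.87]
45 lugtop [ 0.5  -1.03]
45 blockfront [ 0.31 -0.9 ]
45 hub [-0.02  0.99]
```

{"fn": "play_rows", "kwargs": {
  "steps": [
    [[0.001, 0.007, 0.04, 0, 0, 0, 0], [0, 0, 0.045, 0, 0, 0, 0], [0, 0, 0, 0, 0, 0, 0], [0, 0.01, 0, 0, 0, 0, 0], [0, 0.01, -0.002, 0, 0, 0, 0], [0, 0.01, -0.003, 0, 0, 0, 0], [0, 0.01, -0.003, 0, 0, 0, 0], [0, 0.007, -0.002, 0, 0, 0, 0], [0, 0.003, 0, 0, 0, 0, 0], [0, 0, 0, 0, 0, 0, 0]]
  ]
}}

```text
time_s: 58.75
tool_pos: [0.4771, -0.213, 0.0953]
tool_rot: [179.9, 0.0, 94.4]
force: [-0.9, 0.1, -0.3]
grip_width: 0.0006
grasp_force: 0.0
```

{"fn": "play_rows", "kwargs": {
  "steps": [
    [[0, -0.01, 0, 0, 0, 0, 0], [0, -0.02, -0.01, 0, 0, 0, 0], [0, -0.02, -0.04, 0, 0, 0, 0], [-0.02, 0, -0.05, 0, 0, 0, 0], [-0.04, 0, -0.05, 0, 0, 0, 0], [-0.04, 0, -0.03, 0, 0, 0, 0], [0, 0, 0, 0, 0, 0, 0]]
  ]
}}

```text
time_s: 59.45
tool_pos: [0.433, -0.3132, 0.2633]
tool_rot: [179.7, 0.4, 94.0]
force: [-0.1, -0.2, 0.1]
grip_width: 0.0001
grasp_force: 0.0
```

```bash
python3 - 2>/dev/null <<'E'
from h import *
report('q4')
r=read_camera('side')
f=r['frame'][:,:,::-1].astype(float);g=f[...,1]-f[...,2];print(g[205:235,355:364].mean(1).round(0).astype(int).tolist())
for s in(-.2,0,.2): print(s,proj(r,[c2w(-28+45*np.sin(a),-102,64+45*np.cos(a)) for a in(s,s-np.pi/2)]).round(1).tolist())
for n in('lever','felt_wheel','marker_pen','sample_tile'):
    for d in silhouettes('side',n)[:1]: print(n,round(d['p'],2),np.round(d['extent']))
go(*c2w(-92,-102,85),94.4);print(get_obs()['force'])
E
```

```text
hub px 366 211 [([365.8, 198.9], 22), ([349.6, 210.6], 15), ([366.7, 216.3], 57), ([332.4, 212.8], 9), ([381.8, 215.4], 17), ([353.4, 234.4], 88)]
q4 vs base {'lug': (3.1999999999999993, -5.0, 0.465), 'block': (0.20000000000000018, -1.4000000000000004, 0.684), 'fixed': (0.0, 0.0, 0.991), 'star': (-1.2999999999999998, 4.300000000000001, 0.401)}
q4 vs q1 {'lug': (2.4000000000000004, -4.4, 0.608), 'block': (-0.09999999999999964, -0.9000000000000004, 0.708), 'fixed': (0.0, 0.0, 0.99), 'star': (-1.0, 3.5, 0.537)}
q4 vs q2 {'lug': (1.7000000000000002, -3.9, 0.654), 'block': (-0.2999999999999998, -0.5999999999999996, 0.726), 'fixed': (0.0, 0.0, 0.991), 'star': (-0.7999999999999998, 3.1999999999999993, 0.543)}
q4 vs q3 {'lug': (1.4000000000000004, -3.8, 0.648), 'block': (-0.20000000000000018, -0.40000000000000036, 0.71), 'fixed': (0.0, 0.0, 0.99), 'star': (-1.0999999999999996, 3.5, 0.523)}
[-1, -1, -3, -1, 10, 29, 37, 31, 25, 27, 25, 23, 27, 26, 25, 26, 27, 28, 30, 29, 30, 26, 26, 20, 14, 8, 1, -4, -3, -1]
-0.2 [[370.8, 199.8], [381.3, 217.9]]
0 [[367.6, 198.7], [382.0, 215.5]]
0.2 [[364.3, 198.3], [382.1, 212.9]]
lever 0.93 [301. 179. 310. 239.]
felt_wheel 0.67 [315. 324. 341. 352.]
marker_pen 0.71 [212. 290. 258. 315.]
sample_tile 0.75 [193. 343. 222. 364.]
at [ 0.4327 -0.3048  0.2585] rot [-1.80e+02 -1.00e-01  9.45e+01] shift [ 0.0884 -0.0006  0.1735] n 0.195 turn 0.002 w 0.0005 gf 0.0 t 59.75
[0.29449584 0.21433205 0.08506574]
```

```bash
python3 -c "
from cell import *
print(sign_off())"
```

```text
the job is handed in; nothing more can be done
None
```

I've handed the job in: three blanks and the packing block are squared against the front fence, the lever is back at rest, and the jaw is closed and screwed in by my estimate about half a turn past binding; that lean and tightness come only from small image shifts. The felt wheel, pen and tile weren't touched, and I viewed 15 pictures, one over the limit of 14.

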